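Load the thread spindle from the tipping reel tray

TASK

Press the thumb tab of the reel tray fully down so that the tray tips and all three reels run down against its slotted end. Take the empty spindle out of the thread stand, run it up the slope through the slot and all three bores, which are not in line, by feel, without forcing it, then lift them out of the tray together on the spindle, and lay the loaded spindle back in the stand's two forks, the same way round as before. Drop no reel and leave everything else on the board where it is.

Things in the scene. Friction and masses are not known exactly. Their poses are not given: they have to be found in the camera images.
- tray (a joint): tip of the aluminium reel tray, rad: 0 = level (as found), 0.5 = fully tipped, slotted end down, on its stop; it tips only this way. A friction hinge (0.14 N m) keeps it at any angle; about 3 N down on the thumb tab moves it. Trough 76 mm long inside, flat floor, side walls 54 mm apart inside, 61 over the rims, tops 11 mm above the bore line.
- tray_pivot (a point): middle of the tray's level trunnion axis, on the trough's centre line at the height of the resting reels' centres, midway along the trough, 145 mm above the board. Steel cheeks 86 mm over their pivot caps carry it on a wooden foot 104 x 112 mm, fixed to the board. Axes turn with the tray: x along the trough away from the robot and, once tipped, up the slope; y left; z out of its open top.
- tray_slot (a point): point of the centre line at the outer face of the tray's slotted end plate (4 mm thick, from 20 mm below to 11 mm above the line), 42 mm before tray_pivot, same axes. Its U slot, 27 mm wide, is open at the top and goes 7.5 mm below the line. A like plate with a like slot closes the far end, 80 to 84 mm beyond this point.
- tray_tab (a point): centre of the upper face of the thumb tab, a flat plate 32 mm along the trough x 26 mm wide x 3 mm, rubber on top, folded out from the left wall at the slotted end, nothing under it. It swings with the tray; in the tray's axes it lies 52 mm before, 40.5 mm left of and 10 mm above tray_pivot.
- reel_0_mid (a point): centre of the reel nearest the slotted end. Three like reels: white, grey thread, 34 mm across, 22 mm long, 22 g, a 10.6 mm bore right through along x. They lie loose on their rims, bores along the trough but out of line by up to 9 mm either side of its middle; they slide easily and, fully tipped, close up at the slotted end (centres 15, 37, 59 mm beyond tray_slot).
- reel_1_mid (a point): centre of the middle reel, like reel_0. Closed up, the reels have 10 mm left to the far plate: a rod that misses a bore pushes the reels before it up to that plate and only then meets firm resistance; drawn back, they slide down again. A reel that is touched shifts sideways, so its bore must be found anew.
- reel_2_mid (a point): centre of the reel furthest from the slotted end, like reel_0
- spindle_handle (a point): centre of the spindle's dark wooden handle, 58 mm long, 16 wide (y), 22 high (z), flat sides; spindle 45 g, x from handle to tip. From here: handle to +29 mm, bare 8 mm neck to +50, brass collar 34 mm across to +53, 8 mm rod to its blunt tip at +155 (edge broken to 6.8 mm). At first level in the forks, rod away from the robot. Reels slide on it if it slopes over 12 degrees.
- spindle_neck (a point): point on the spindle's axis 41 mm from the handle's centre towards the tip, about midway along the bare neck; rests in the fork at the handle end
- spindle_end (a point): point on the spindle's axis 143 mm from the handle's centre towards the tip; rests in the fork at the tip end
- fork_handle_end (a point): where the spindle's axis rests in the thread stand's fork nearer the robot, 65 mm above the board; x from handle to tip, z up. Each fork: steel plate 5 mm thick, 40 wide, open-topped slot 11.6 mm wide, floor 4 mm below this point, flaring from 8 mm above it to about 25 mm wide at 20 mm above. Stand fixed to the board; wooden foot 150 x 70 x 10 mm.
- fork_tip_end (a point): the same for the fork further from the robot, 102 mm from the first along x
- clapper_block: beech clapper block 52 x 160 x 34 mm, bystander; origin under its centre
- thread_box: small carton 45 x 70 x 33 mm, bystander; origin under its centre
- scissors: scissors 87 x 199 x 9 mm with blue handles, bystander; origin under the centre
- masking_tape: roll of masking tape, 100 mm across, 25 mm high, bystander; origin under its centre
- thimble: thimble 20 mm across, 22 mm high, bystander; origin under its centre
- collar_stay_0: flat collar stay 12 x 66 x 8 mm, bystander; origin under its centre
- collar_stay_1: flat collar stay 12 x 66 x 8 mm, bystander; origin under its centre
- starch_can: white spray can 52 mm across, 187 mm high, bystander; origin under its centre
Mind the look-alikes: they are no part of the job. What is shaped like the part that bears reel_0_mid but orange is not meant.

How it is judged:
By the outcome, as a careful person would: the job done as asked, in the order asked, and still so for the second after the job is handed in, with the robot touching nothing.
It also fails if it takes over 72 s, if anything falls off the work surface, if the arm or the gripper's body presses on something with over 40 N, if the wrist force passes 120 N, or if a joint passes its speed limit or range.

ROBOT

A 6-joint arm with a two-finger parallel gripper is mounted at the origin on a cart in front of the work surface, level with it; the furniture and walls round the work are solid. World frame = base frame: x ahead of the robot, y to its left, z up, the work surface at z = 0. Lengths are in m, angles in rad, forces in N, time in s.
With the tool pointing down it reaches from about 0.35 to 0.775 m from the base axis. Payload 7.3 kg.
Tool frame: the origin (TCP) lies midway between the tips of the shut fingers; the grasp point (between the pads) lies grasp_offset behind it (grasp_offset is the distance from the TCP to the grasp point, in m); z points along the fingers, y is the line along which they close (so a half turn about z gives the same grasp; the last joint's range is limited). The gripper opens to 92 mm and grips with 3 to 60 N. Pads are 19 mm wide; open, the fingers measure 130 mm over their backs; the gripper's body (75 mm by 190 mm) begins 47 mm behind the grasp point.
Start: joints at [1.136, 0.342, 1.524, -0, 1.275, -0.146], TCP at [0.15, 0.503, 0.227] pointing down, gripper open.
Joint ranges: [-2.53, 2.53], [-0.77, 2.02], [0.04, 2.7], [-1, 4.14], [0.28, 2.66], [-3.11, 3.11]. Speed limits (rad/s): [2.57, 2.57, 3.14, 3.14, 3.14, 3.14].

INTERFACE

Orientations are given as [roll, pitch, yaw] about the fixed x, y, z axes, in that order (R = Rz(yaw) Ry(pitch) Rx(roll)).
In Python, from cell import * gives the robot as it stands.
- The arm moves only by the tool step_arm, never from a script. Its argument "plan" is a list of rows, each a list of 5 numbers: the closure, from -1 (fully open) to 1 (shut), then the shift along the tool's x, y, z in m, then the turn about the tool's z in rad. In form: [[hand, x, y, z, twist], ...]. A call has 1 to 20 rows; each row is the pose to reach, as a shift and turn from the pose commanded when the call began, along the tool's axes at that moment; what a row does not reach only later rows make up. A row lasts 1/8 s, in which the tool goes at most 62.5 mm and 10.7 degrees, less where a joint would pass 70% of its speed; a pose out of reach is approached as far as the arm can. A call with a gripper value outside its range is refused whole. The fingers move at their own pace and stop on an object; "grip_force" is the grip in N (left out, the last holds). Time passes only in rows, so rows that repeat a pose let the fingers close. It gives the time, the measured TCP pose, the force, the opening and the grip force at its end, in the units of the state.
- observe(): the state, without advancing time (a new reading comes with each control period).
- read_camera(name): name is "scene" or "top"; returns a dict with "img" (384x512x3 uint8, red, green, blue), "range_z" (384x512 float32, m along the optical axis (not along the pixel's ray), 0 where there is no reading), "fx", "fy", "cx", "cy" (pixels), "k1" (the pictures are not rectified: a ray, as slopes to the right and down, at radius r is drawn at 1 + k1 r^2 times it, then the intrinsics apply), "R" (3x3) and "t" (3): a world point X has camera coordinates R X + t. Camera axes: x right, y down, z forward; pixel columns grow to the right and rows downward; lengths in m; the calibration is good to about 2 mm. A picture is of the moment at which its call begins.
- hand_in(): hands the job in; it is judged then, once.
The state is a dict: "time": time; "qpos": joint angles; "qvel": joint speeds; "joint_efforts": joint torques, N m; "tool_pos": TCP position; "tool_rot": TCP orientation; "contact_force": force on the tool from outside, world axes, zero at the start; "torque": the same for the moment, N m; "opening": finger opening in m; "grip_force": force on a finger pad.
Only numpy, scipy, OpenCV 4.12 (cv2) and the standard library are available. Lean on these libraries where they do the work, as an engineer would, in place of code of your own. Each camera call takes 0.05 s, during which the arm holds its last target. There are 200 camera calls.

## Working session

There is one attempt and no reset: what is moved stays moved. The work goes in short steps, Python scripts to look and compute and a tool call to move; the robot and the scene stay as the last step left them, time stands still between calls to the robot, and variables do not carry over. Pictures are saved under pics/ and viewed, at most 10 in all, crops included, and the job is handed in when it is done.

Besides the shell and the picture viewer there is one more tool, called by a JSON object that holds its "op" and its "data". step_arm: Moves the arm, as the interface text tells. Its arguments: {"type":"object","properties":{"plan":{"type":"array","items":{"type":"array","items":{"type":"number"}}},"grip_force":{"type":"number"}},"required":["plan"]}

```bash
ls; mkdir -p pics
python3 - <<'E'
from cell import *
import cv2,numpy as np,pickle
o=observe();print(o)
ims=[]
d={}
for n in("scene","top"):
    c=read_camera(n);d[n]=c;ims.append(c["img"][:,:,::-1]);print(n,c["fx"],c["cx"],c["cy"],c["k1"],-c["R"].T@c["t"])
    cv2.imwrite(f"pics/{n}0.png",cv2.resize(c["img"][:,:,::-1],(800,600),interpolation=cv2.INTER_CUBIC))
pickle.dump(d,open("cam0.pkl","wb"))
E
```

```text
pics
{'time': 0.0, 'qpos': array([ 1.13600766e+00,  3.42753159e-01,  1.52506222e+00, -3.90739403e-06,
        1.27541551e+00, -1.46037705e-01]), 'qvel': array([ 2.06598631e-03,  2.33710204e-04, -6.08256336e-04, -7.71339722e-05,
       -5.91338627e-04, -3.76501290e-07]), 'joint_efforts': array([-2.66016259e-04, -4.31237733e+01, -2.44220299e+01,  7.19393953e-02,
        5.58361982e-02, -1.01184066e-04]), 'tool_pos': array([0.1493104 , 0.50286754, 0.22601341]), 'tool_rot': array([-3.13997131e+00, -2.34698422e-04,  2.85284264e+00]), 'contact_force': array([0.85749579, 0.36188058, 0.87875376]), 'torque': array([-0.01465759, -0.01385106, -0.00466665]), 'grip_force': 0.0, 'opening': 0.0914745303117829}
scene 413.59399834662355 260.87238769974454 191.44926559710325 0.016554910837532587 [-0.04570195 -0.29064466  0.92437952]
top 449.89166570484736 261.17301769269056 191.8586734609943 -0.09861406144149817 [0.46784059 0.13118849 1.58625149]
```

View pics/scene0.png

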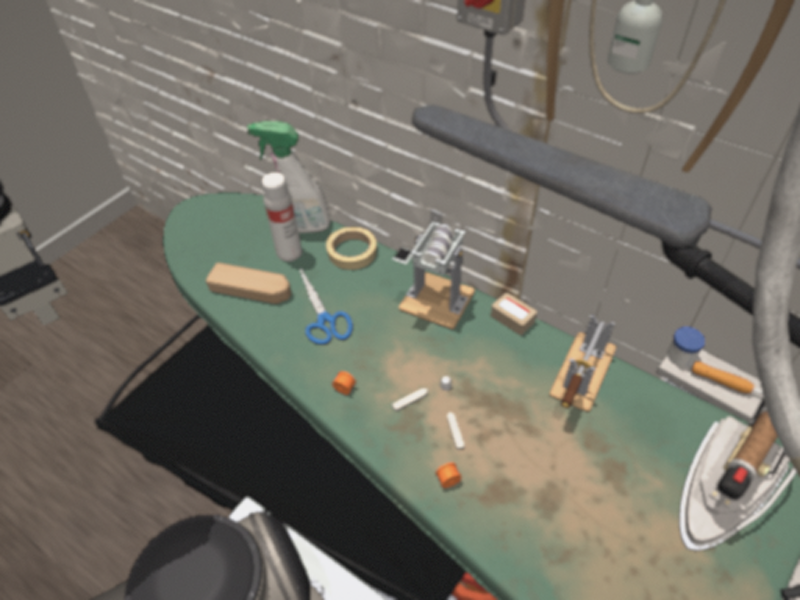

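View pics/top0.png

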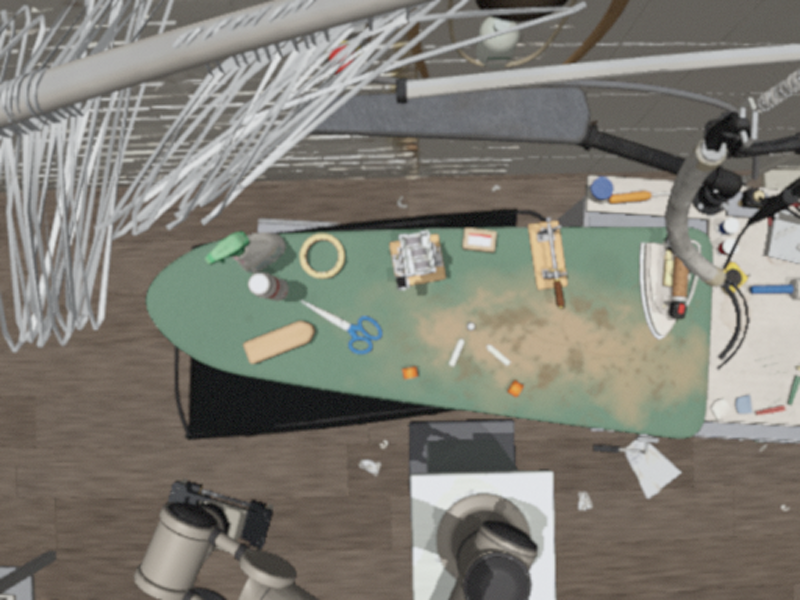

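Scene view: the tray is near (435,250) on its wooden foot and the spindle stand near (583,365). Top view: tray (417,258), black tab (402,281), spindle (553,260) with its dark handle at (559,293). The reel look-alikes are the two orange reels, at (410,372) and (515,389). The spindle look-alike is the orange screwdriver by the blue jar, at (630,197).

```bash
cat > h.py <<'E'
from cell import *
import numpy as np,cv2
def cloud(c,step=None):
    h,w=c["range_z"].shape
    u,v=np.meshgrid(np.arange(w),np.arange(h))
    return ray(c,u,v,c["range_z"])
def ray(c,u,v,z):
    K=np.array([[c["fx"],0,c["cx"]],[0,c["fy"],c["cy"]],[0,0,1]])
    p=cv2.undistortPoints(np.stack([np.ravel(u),np.ravel(v)],1).astype(float)[:,None],K,np.array([c["k1"],0,0,0,0.]))[:,0]
    z=np.ravel(z).astype(float)
    X=np.c_[p*z[:,None],z]
    return ((X-c["t"])@c["R"]).reshape(np.shape(u)+(3,))
def px(c,P):
    P=np.atleast_2d(P)@c["R"].T+c["t"];s=P[:,:2]/P[:,2:];s=s*(1+c["k1"]*(s**2).sum(1,keepdims=True))
    return s*[c["fx"],c["fy"]]+[c["cx"],c["cy"]]
E
python3 - <<'E'
from h import *
import pickle
d=pickle.load(open("cam0.pkl","rb"))
print("grasp_offset",grasp_offset)
W=[]
for n,boxes in (("top",[(235,135,75,56),(325,130,55,70)]),("scene",[(245,130,75,80),(345,195,55,70)])):
    c=d[n];P=cloud(c);row=[]
    for x,y,w,hh in boxes:
        q=P[y:y+hh,x:x+w].reshape(-1,3);m=np.histogram(q[:,2],np.arange(-.01,.22,.01));print(n,m[0])
        row.append(cv2.resize(c["img"][y:y+hh,x:x+w,::-1],(400,300),interpolation=cv2.INTER_CUBIC))
    W.append(np.hstack(row))
cv2.imwrite("pics/crop0.png",np.vstack(W))
def st(n,name,m):
    P=cloud(d[n])[m]; print(n,name,len(P),P.mean(0).round(4),P.min(0).round(3),P.max(0).round(3))
for n in d:
    c=d[n];P=cloud(c);hsv=cv2.cvtColor(c["img"],cv2.COLOR_RGB2HSV)
    x,y,z=P[...,0],P[...,1],P[...,2]
    st(n,"tray>0.13",(z>.13)&(z<.2)&(x>.4)&(x<.75)&(y>-.05)&(y<.25))
    st(n,"stand>0.05",(z>.045)&(z<.12)&(x>.35)&(x<.75)&(y>-.3)&(y<-.0))
E
```

```text
grasp_offset 0.0188
top [ 979 1264  249   53  126    3    2    2    2    2    2    2    6  119
   83   64  277  104    0    0    0    0]
top [1013 1425  321    8   10    5   13   99  109   19    4    0    0    0
    0    0    0    0    0    0    0    0]
scene [ 282 1184  821   52   60   31   36   31   30   23   23   21   26   77
  138  160  393  113    0    0    0    0]
scene [ 327 1373  507   51   57   52   63  158  256   62    1    0    0    0
    0    0    0    0    0    0    0    0]
scene tray>0.13 804 [0.6196 0.1336 0.1508] [0.557 0.091 0.13 ] [0.678 0.18  0.166]
scene stand>0.05 569 [ 0.6083 -0.1659  0.0698] [ 0.516 -0.188  0.045] [ 0.699 -0.138  0.091]
top tray>0.13 528 [0.6265 0.1366 0.1522] [0.563 0.091 0.13 ] [0.68  0.179 0.169]
top stand>0.05 245 [ 0.6028 -0.1627  0.0714] [ 0.519 -0.185  0.048] [ 0.701 -0.133  0.096]
```

View pics/crop0.png

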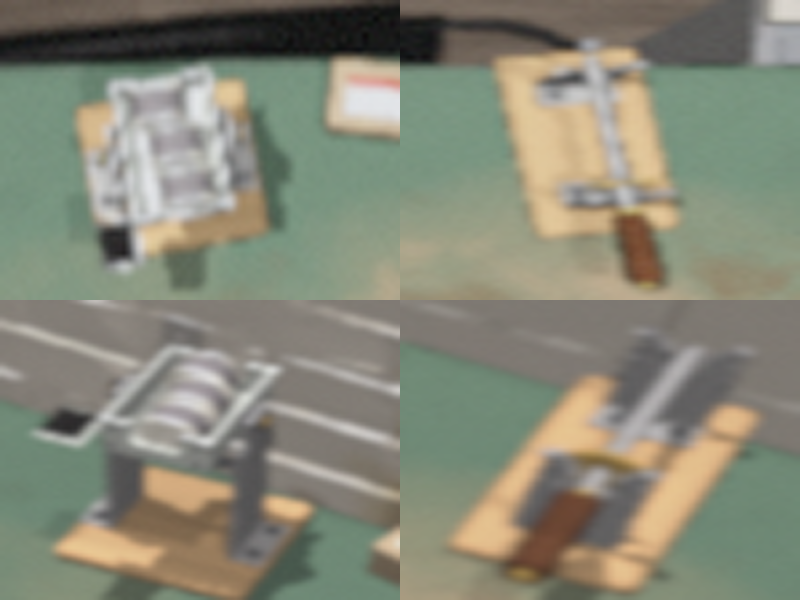

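Crops: the tray has three white reels with grey thread and a black tab at its left front. The spindle lies in the forks with its brown handle towards the robot. Both match the description.

Run:
```python
from h import *
import pickle
d=pickle.load(open("cam0.pkl","rb"))
def onplane(c,uv,z):
    uv=np.asarray(uv,float).reshape(-1,2);a=ray(c,uv[:,0],uv[:,1],np.ones(len(uv)));o=-c["R"].T@c["t"]
    return o+(a-o)*((z-o[2])/(a-o)[:,2])[:,None]
for n in d:
    c=d[n];P=cloud(c);hsv=cv2.cvtColor(c["img"],cv2.COLOR_RGB2HSV).astype(int)
    H,S,V=hsv[...,0],hsv[...,1],hsv[...,2];x,y,z=P[...,0],P[...,1],P[...,2]
    wood=(H>8)&(H<25)&(S>70)&(V>110)
    for nm,b in(("stand",(.47,.75,-.28,-.07)),("trayfoot",(.5,.75,.04,.25))):
        m=(wood&(x>b[0])&(x<b[1])&(y>b[2])&(y<b[3])&(z<.03)&(z>.002))
        m=cv2.morphologyEx(m.astype(np.uint8),cv2.MORPH_OPEN,np.ones((2,2)))
        nl,lab,sts,_=cv2.connectedComponentsWithStats(m);v,u=np.nonzero(m)
        Q=onplane(c,np.c_[u,v],.010)[:,:2]
        r=cv2.minAreaRect((Q*1000).astype(np.float32));print(n,nm,len(u),np.round(r[0],1),np.round(r[1],1),round(r[2],1),"z",np.median(z[m>0]).round(4))
    br=(H<14)&(S>90)&(V<150)&(z>.05)&(z<.1)&(x>.4)&(y<-.08)&(y>-.25)
    v,u=np.nonzero(br);Q=onplane(c,np.c_[u,v],.076)[:,:2]
    r=cv2.minAreaRect((Q*1000).astype(np.float32));print(n,"handle",len(u),np.round(r[0],1),np.round(r[1],1),round(r[2],1),"z",np.median(z[br]).round(4), Q.mean(0))
    bl=(V<70)&(z>.13)&(z<.18)&(x>.5)&(x<.65)&(y>.1)&(y<.22);v,u=np.nonzero(bl);Q=onplane(c,np.c_[u,v],.155)
    r=cv2.minAreaRect((Q[:,:2]*1000).astype(np.float32));print(n,"tab",len(u),Q.mean(0).round(4),np.round(r[0],1),np.round(r[1],1),round(r[2],1),np.median(z[bl]).round(4))
    t=(z>.149)&(z<.175)&(x>.5)&(x<.72)&(y>.06)&(y<.22)&~bl;Q=P[t]
    r=cv2.minAreaRect((Q[:,:2]*1000).astype(np.float32));print(n,"tray",len(Q),np.round(r[0],1),np.round(r[1],1),round(r[2],1))
    # rod
    t=(z>.06)&(z<.085)&(x>.57)&(x<.72)&(y>-.25)&(y<-.08)&~br;Q=P[t]
    for a in np.arange(.56,.72,.01):
        k=Q[(abs(Q[:,0]-a)<.005)&(Q[:,2]>.062)&(Q[:,2]<.074)]
        if len(k):print(round(a,3),len(k),np.median(k,0).round(4),end="; ")
    print()
```

```text
scene stand 652 [ 582.8 -185.2] [267.7 100.4] 21.1 z 0.0105
scene trayfoot 763 [629.3 128.1] [106.8 111.7] 8.6 z 0.0127
scene handle 106 [ 543.2 -172.5] [54.1 13.5] 7.0 z 0.0755 [ 0.54262472 -0.1725613 ]
scene tab 26 [0.5759 0.1682 0.155 ] [576.  168.1] [16.5 13.8] 15.6 0.1565
scene tray 502 [616.6 135.1] [ 80.4 129.7] 81.0
0.57 1 [ 0.5715 -0.176   0.0728]; 0.58 25 [ 0.5827 -0.1561  0.0695]; 0.59 38 [ 0.587  -0.1745  0.0688]; 0.6 19 [ 0.5979 -0.1667  0.0705]; 0.61 4 [ 0.6124 -0.166   0.0703]; 0.62 10 [ 0.6209 -0.1643  0.0684]; 0.63 9 [ 0.6307 -0.1638  0.0693]; 0.64 10 [ 0.6399 -0.1635  0.0679]; 0.65 10 [ 0.6484 -0.1617  0.0689]; 0.66 11 [ 0.659  -0.161   0.0697]; 0.67 8 [ 0.6702 -0.1593  0.0687]; 0.68 16 [ 0.6832 -0.1564  0.0683]; 0.69 38 [ 0.6876 -0.16    0.069 ]; 0.7 4 [ 0.6982 -0.1569  0.0687]; 
top stand 481 [ 634.9 -163.6] [147.3  69. ] 5.8 z 0.0097
top trayfoot 178 [631.1 130. ] [104.5 109.8] 9.6 z 0.0111
top handle 54 [ 548.1 -169.5] [45.3 13.5] 4.3 z 0.0751 [ 0.54700663 -0.16918069]
top tab 23 [0.5768 0.1687 0.155 ] [576.4 169.3] [12.8 12.8] 88.5 0.1567
top tray 376 [621.3 134.1] [ 82.1 122.5] 84.2
0.57 3 [ 0.5705 -0.1692  0.0727]; 0.58 8 [ 0.5793 -0.1654  0.0689]; 0.59 9 [ 0.5911 -0.1645  0.067 ]; 0.6 11 [ 0.601  -0.1638  0.068 ]; 0.61 6 [ 0.6117 -0.1631  0.0684]; 0.62 7 [ 0.6184 -0.161   0.0685]; 0.63 5 [ 0.629  -0.1597  0.0653]; 0.64 8 [ 0.6391 -0.1594  0.0672]; 0.65 5 [ 0.65   -0.1573  0.067 ]; 0.66 8 [ 0.6596 -0.1568  0.0676]; 0.67 5 [ 0.6695 -0.1564  0.0696]; 0.68 8 [ 0.6819 -0.1543  0.0671]; 0.69 13 [ 0.6895 -0.1548  0.0679]; 0.7 4 [ 0.6989 -0.1531  0.0672];
```

```bash
cat > rect.py <<'E'
from h import *
def rect(c,o,ax,ay,hx=.075,hy=.062,s=.00033):
    # plane image: columns = -y' (left is left), rows = x' up
    xs=np.arange(hx,-hx,-s);ys=np.arange(hy,-hy,-s);X,Y=np.meshgrid(xs,ys,indexing="ij")
    W=np.asarray(o)+X[...,None]*np.asarray(ax)+Y[...,None]*np.asarray(ay)
    m=px(c,W.reshape(-1,3)).reshape(X.shape+(2,)).astype(np.float32)
    g=cv2.remap(c["img"][:,:,::-1].copy(),m[...,0],m[...,1],cv2.INTER_CUBIC)
    for k in np.arange(-.06,.0601,.01):
        r=int((hx-k)/s);q=int((hy-k)/s);L=12 if abs(k)>1e-6 else 60
        if 0<=r<len(xs):g[r,:L]=(0,0,255);g[r,-L:]=(0,0,255)
        if 0<=q<len(ys):g[:L,q]=(0,0,255);g[-L:,q]=(0,0,255)
    return g
E
python3 - <<'E'
from rect import *
import pickle
d=pickle.load(open("cam0.pkl","rb"));a=np.radians(9)
ax=[np.cos(a),np.sin(a),0];ay=[-np.sin(a),np.cos(a),0]
cv2.imwrite("pics/rect0.png",np.hstack([rect(d[n],[.625,.131,.156],ax,ay) for n in d]))
E
```

```text
(no output)
```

View pics/rect0.png

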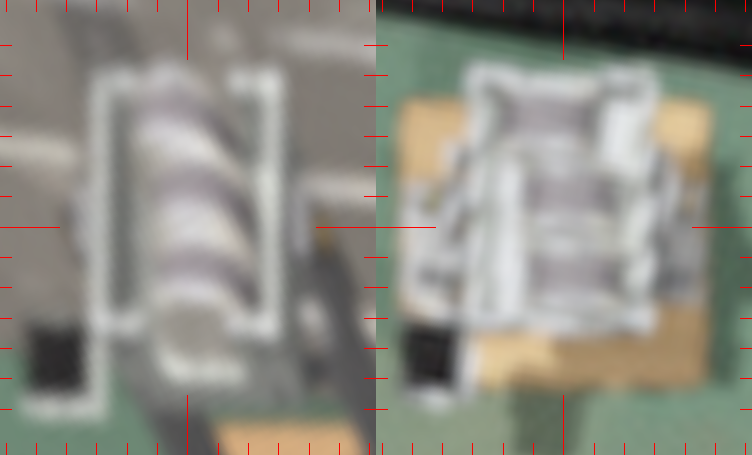

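Rectified views, 3.03 px/mm, centred on (.625,.131). Left, scene: rims span columns 90–285 and rows 70–337. Right, top: columns 467–657 and rows 65–330. Black tab at (57,357) and (433,356). So the pivot is about (.6335,.1327) with yaw 9°.

```bash
cat > rel.py <<'E'
import sys
from h import *
from scipy.spatial.transform import Rotation as Ro
def rel(p,yaw=None):
    o=observe();R=Ro.from_euler("xyz",o["tool_rot"]).as_matrix();s=R.T@(np.array(p)-o["tool_pos"])
    tw=0
    if yaw is not None:
        # yaw = heading of part x; tool y along part y (tool x = -part x or +)
        y=R[:,1];cur=np.arctan2(y[1],y[0]);tw=-(yaw+np.pi/2-cur);tw=(tw+np.pi/2)%np.pi-np.pi/2
    print("shift",s.round(4),"twist",round(tw,4),"toolx",R[:,0].round(3),"tooly",R[:,1].round(3),"pos",o["tool_pos"].round(4),"F",o["contact_force"].round(2),"t",round(o["time"],2),"q",o["qpos"].round(2))
if __name__=="__main__":
    a=[float(v) for v in sys.argv[1:]];rel(a[:3],np.radians(a[3]) if len(a)>3 else None)
E
python3 rel.py .573 .170 .20 9
```

```text
shift [-0.5009 -0.1985  0.0263] twist -0.4459 toolx [-0.959  0.285  0.   ] tooly [ 0.285  0.959 -0.001] pos [0.1494 0.5029 0.2261] F [-0.2   0.67  0.13] t 0.1 q [ 1.14  0.34  1.52 -0.    1.28 -0.15]
```

{"op": "step_arm", "data": {"plan": [[1,-0.501,-0.1985,0.01,-0.446],[1,-0.501,-0.1985,0.01,-0.446],[1,-0.501,-0.1985,0.01,-0.446],[1,-0.501,-0.1985,0.01,-0.446],[1,-0.501,-0.1985,0.01,-0.446],[1,-0.501,-0.1985,0.01,-0.446],[1,-0.501,-0.1985,0.01,-0.446],[1,-0.501,-0.1985,0.01,-0.446],[1,-0.501,-0.1985,0.026,-0.446],[1,-0.501,-0.1985,0.026,-0.446],[1,-0.501,-0.1985,0.026,-0.446],[1,-0.501,-0.1985,0.026,-0.446]]}}

```text
time: 1.6
tool_pos: [0.5725, 0.1714, 0.2012]
tool_rot: [3.141, 0.0, -2.983]
contact_force: [-0.2, -0.3, -0.2]
opening: -0.0
grip_force: 0.0
```

```bash
python3 rel.py .573 .170 .155 9
```

```text
shift [-0.0003 -0.0015  0.0462] twist 0.0016 toolx [-0.987 -0.158 -0.   ] tooly [-0.158  0.987  0.   ] pos [0.5725 0.1714 0.2012] F [-0.2  -0.34 -0.25] t 1.6 q [ 0.16  0.49  1.35  0.    1.29 -1.57]
```

{"op": "step_arm", "data": {"plan": [[1,0,0,0.03,0],[1,0,0,0.045,0],[1,0,0,0.05,0],[1,0,0,0.055,0],[1,0,0,0.06,0],[1,0,0,0.064,0],[1,0,0,0.066,0],[1,0,0,0.067,0]]}}

```text
time: 2.6
tool_pos: [0.5734, 0.1702, 0.1337]
tool_rot: [-3.141, 0.0, -2.985]
contact_force: [-0.7, 0.3, 2.6]
opening: 0.0005
grip_force: 1.5
```

{"op": "step_arm", "data": {"plan": [[1,0,0,0.001,0],[1,0,0,0.002,0],[1,0,0,0.003,0]]}}

```text
time: 2.98
tool_pos: [0.5734, 0.1703, 0.1311]
tool_rot: [-3.142, 0.001, -2.984]
contact_force: [-1.2, -1.6, 8.8]
opening: 0.0007
grip_force: 4.3
```

{"op": "step_arm", "data": {"plan": [[1,0,0,0.001,0],[1,0,0,0.0015,0]]}}

```text
time: 3.22
tool_pos: [0.5736, 0.1703, 0.1308]
tool_rot: [-3.141, 0.002, -2.984]
contact_force: [-3.2, -1.3, 14.3]
opening: 0.0005
grip_force: 7.1
```

{"op": "step_arm", "data": {"plan": [[1,0,0,-0.05,0],[0,0,0,-0.075,0],[0,0,0,-0.075,0]]}}

```text
time: 3.6
tool_pos: [0.5741, 0.1705, 0.2058]
tool_rot: [3.142, 0.004, -2.984]
contact_force: [-0.1, -0.2, 0.4]
opening: 0.0158
grip_force: 0.0
```

```bash
python3 rel.py .5385 -.1715 .046 5.8;  python3 - <<'E'
from rect import *
import pickle
a=np.radians(9);d={n:read_camera(n) for n in("scene","top")};pickle.dump(d,open("cam1.pkl","wb"))
h=np.array([np.cos(a),np.sin(a),0]);ay=np.array([-np.sin(a),np.cos(a),0]);c,s=np.cos(.5),np.sin(.5)
ax=h*c+[0,0,s];az=-h*s+[0,0,c]
p=np.array([.6335,.1327,.145])
cv2.imwrite("pics/rect1.png",np.vstack([np.hstack([rect(d[n],p+az*z,ax,ay,.055,.06,.0003) for n in d])for z in(.011,)]))
for n in d:
    P=(cloud(d[n]).reshape(-1,3)-p)@np.c_[ax,ay,az]
    for lo in(-42+15-11,-42+37-11,-42+59-11):
        q=P[(P[:,0]*1e3>lo+1)&(P[:,0]*1e3<lo+21)&(abs(P[:,1])<.026)&(P[:,2]>.0)&(P[:,2]<.02)]
        # circle fit with R=17 mm centred z=0 : use top part
        from scipy.optimize import least_squares
        f=lambda v:np.hypot(q[:,1]*1e3-v[0],q[:,2]*1e3-v[1])-v[2]
        r=least_squares(f,[0,0,16],loss="soft_l1");print(n,lo+11,len(q),r.x.round(2),q[q[:,2]>.012][:,1].mean()*1e3)
E
```

```text
shift [ 0.0893 -0.3322  0.1595] twist 0.056 toolx [-0.988 -0.157 -0.004] tooly [-0.157  0.988  0.   ] pos [0.5741 0.1705 0.2058] F [-0.1  -0.16  0.41] t 3.6 q [ 0.16  0.49  1.35  0.    1.3  -1.57]
scene -27 87 [-2.91  2.06 15.66] -3.762810699289974
scene -5 83 [-2.09  2.3  15.09] -3.6270415849957724
scene 17 80 [ 5.62  1.23 16.04] 3.3014842468987693
top -27 0 [ 0.  0. 16.] nan
top -5 0 [ 0.  0. 16.] nan
top 17 0 [ 0.  0. 16.] nan<stdin>:15: RuntimeWarning: Mean of empty slice.
  ret = ret.dtype.type(ret / rcount)
```

View pics/rect1.png

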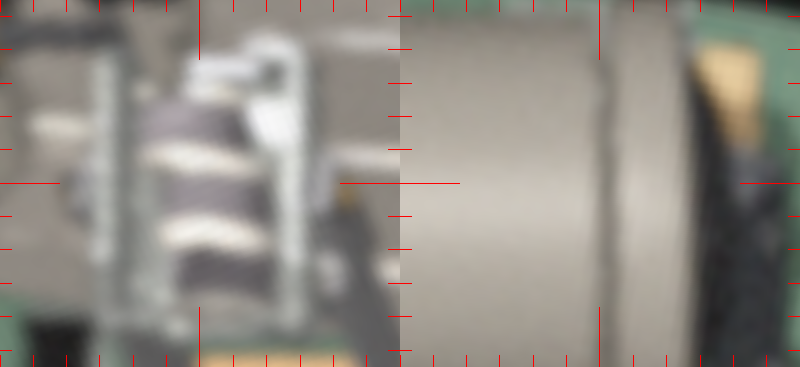

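Tray fully tipped; the three reels are closed up at the slotted end (scene view, left half, rows 95–320). The arm covers the tray in the top view. On to the spindle.

{"op": "step_arm", "data": {"plan": [[0,0.089,-0.332,0.05,0.056],[0,0.089,-0.332,0.06,0.056],[0,0.089,-0.332,0.06,0.056],[0,0.089,-0.332,0.06,0.056],[0,0.089,-0.332,0.06,0.056],[0,0.089,-0.332,0.06,0.056],[0,0.089,-0.332,0.07,0.056],[0,0.089,-0.332,0.07,0.056]]}}

```text
time: 4.7
tool_pos: [0.5361, -0.1704, 0.1321]
tool_rot: [3.139, -0.004, -3.041]
contact_force: [-0.2, 0.0, -0.1]
opening: 0.0457
grip_force: 0.0
```

```bash
python3 rel.py .5385 -.1715 .046 5.8;  cat > reels.py <<'E'
from rect import *
from scipy.optimize import least_squares
a=np.radians(9)
h=np.array([np.cos(a),np.sin(a),0]);ay=np.array([-np.sin(a),np.cos(a),0]);c,s=np.cos(.5),np.sin(.5)
ax=h*c+[0,0,s];az=-h*s+[0,0,c]
p=np.array([.6335,.1327,.145])
if __name__=="__main__":
  import sys
  d={n:read_camera(n) for n in("scene","top")}
  cv2.imwrite(sys.argv[1],np.hstack([rect(d[n],p+az*.011,ax,ay,.055,.06,.0003) for n in d]))
  for n in d:
    P=(cloud(d[n]).reshape(-1,3)-p)@np.c_[ax,ay,az]*1e3
    w=P[(abs(P[:,0])<25)&(abs(P[:,1])>26)&(abs(P[:,1])<33)&(P[:,2]>7)&(P[:,2]<15)]
    print(n,"rims L",w[w[:,1]>0].mean(0).round(1),"R",w[w[:,1]<0].mean(0).round(1))
    for m in(-27,-5,17):
        q=P[(abs(P[:,0]-m)<8)&(abs(P[:,1])<25)&(P[:,2]>3)&(P[:,2]<21)]
        r=least_squares(lambda v:np.hypot(q[:,1]-v[0],q[:,2]-v[1])-14.5,[0,0],loss="soft_l1") if len(q)>5 else None
        if r:print(n,m,len(q),r.x.round(2),np.abs(r.fun).mean().round(2))
E
python3 reels.py pics/rect2.png
```

```text
shift [-0.0026 -0.0015  0.0861] twist -0.0003 toolx [-0.995 -0.101  0.004] tooly [-0.101  0.995  0.003] pos [ 0.5361 -0.1704  0.1321] F [-0.19  0.02 -0.09] t 4.7 q [-0.44  0.5   1.55  0.    1.1  -2.12]
scene rims L [ 0.2 29.2 11.1] R [ -1.6 -28.5  11.4]
scene -27 69 [-3.96  3.21] 1.14
scene -5 71 [-2.07  3.13] 1.2
scene 17 70 [4.26 3.24] 1.51
top rims L [-3.4 28.8 10.7] R [ -2.  -29.1   9.1]
top -27 40 [-4.04  1.03] 1.61
top -5 40 [-2.98  0.59] 1.75
top 17 43 [4.05 1.78] 1.58
```

View pics/rect2.png

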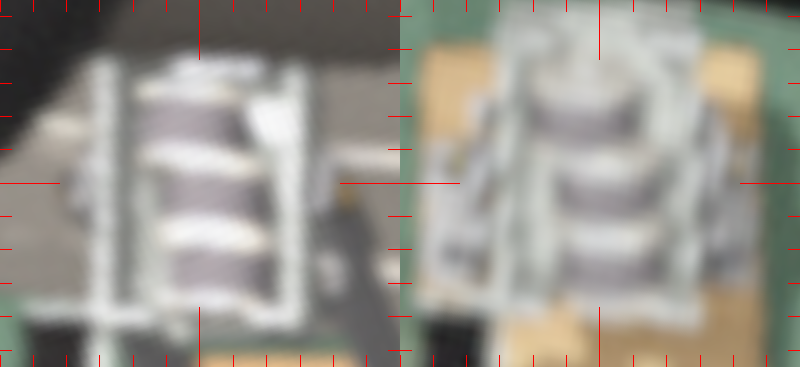

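Reel offsets from the trough middle, rim to rim: about −4, −2.3 and +4.2 mm. Now I grasp the handle lightly.

{"op": "step_arm", "data": {"plan": [[0,-0.0026,-0.0015,0.05,0],[0,-0.0026,-0.0015,0.086,0],[0,-0.0026,-0.0015,0.086,0],[1,-0.0026,-0.0015,0.086,0],[1,-0.0026,-0.0015,0.086,0],[1,-0.0026,-0.0015,0.086,0],[1,-0.0026,-0.0015,0.086,0]], "grip_force": 4}}

```text
time: 5.68
tool_pos: [0.5404, -0.1729, 0.0489]
tool_rot: [-3.141, 0.001, -3.04]
contact_force: [-0.2, -0.1, 0.6]
opening: 0.0157
grip_force: 4.0
```

```bash
python3 rel.py .5385 -.1715 .046 5.8
```

```text
shift [0.0017 0.0016 0.0029] twist -0.0001 toolx [-0.995 -0.101 -0.001] tooly [-0.101  0.995 -0.001] pos [ 0.5404 -0.1729  0.0489] F [-0.19 -0.13  0.62] t 5.67 q [-0.44  0.61  1.62  0.    0.91 -2.12]
```

{"op": "step_arm", "data": {"plan": [[1,0,0,0.003,0],[1,-0.0005,0,0.006,0],[1,-0.0007,0,0.009,0],[1,-0.001,0,0.012,0],[1,-0.0013,0,0.015,0],[1,-0.0016,0,0.018,0],[1,-0.0019,0,0.021,0],[1,-0.0019,0,0.021,0]]}}

```text
time: 6.68
tool_pos: [0.5426, -0.1726, 0.0274]
tool_rot: [-3.141, 0.001, -3.04]
contact_force: [2.4, 0.0, 1.9]
opening: 0.016
grip_force: 4.0
```

```bash
cat > ang.py <<'E'
from h import *
# rod angle by depth from both cams: points along spindle near tool
import sys
o=observe();g=o["tool_pos"].copy();g[2]+=.0188
yaw=np.radians(float(sys.argv[1]));ax=np.array([np.cos(yaw),np.sin(yaw),0]);ay=np.array([-np.sin(yaw),np.cos(yaw),0]);az=np.array([0,0,1.])
lo=float(sys.argv[2]) if len(sys.argv)>2 else 62
for n in("scene","top"):
    c=read_camera(n);P=(cloud(c).reshape(-1,3)-g)@np.c_[ax,ay,az]*1e3
    q=P[(P[:,0]>lo)&(P[:,0]<160)&(abs(P[:,1])<9)&(P[:,2]>-5)&(P[:,2]<110)]
    # rod occupies upper z per x bin
    k=[]
    for b in np.arange(lo,160,5):
        r=q[abs(q[:,0]-b)<2.5]
        if len(r)>1:k.append([b,r[:,2].max(),r[r[:,2]>r[:,2].max()-5][:,1].mean()])
    k=np.array(k)
    if len(k):print(n,[tuple(v) for v in k.round(1).tolist()])
print(o["tool_pos"].round(4),o["contact_force"].round(2),o["torque"].round(3),o["time"])
E
python3 ang.py 5.8
```

```text
top [(67.0, 32.5, 4.4), (72.0, 32.8, 4.0), (77.0, 41.5, 4.0), (82.0, 38.2, -1.8), (87.0, 43.8, 4.4), (92.0, 45.7, 3.4), (97.0, 51.0, 5.7), (102.0, 55.2, 3.5), (107.0, 51.3, 2.5), (112.0, 55.1, 2.2), (117.0, 63.6, 1.7), (122.0, 61.7, 3.8), (127.0, 63.0, 2.0), (132.0, 61.6, 3.4), (137.0, 66.6, 2.7), (142.0, 73.1, 3.2), (147.0, 68.2, 1.9)]
[ 0.5426 -0.1726  0.0274] [2.43 0.04 1.89] [ 0.104 -0.371  0.054] 6.675
```

{"op": "step_arm", "data": {"plan": [[1,0,0,0,0],[1,0,0,0,0],[1,0,0,-0.03,0],[1,0,0,-0.08,0],[1,0,0,-0.11,0],[1,0,0,-0.11,0],[1,0,0,-0.11,0]], "grip_force": 35}}

```text
time: 7.65
tool_pos: [0.5405, -0.1721, 0.1356]
tool_rot: [3.14, -0.003, -3.041]
contact_force: [-0.6, -0.7, -0.5]
opening: 0.0156
grip_force: 35.0
```

```bash
cat > ang2.py <<'E'
from h import *
import sys
lo,hi=float(sys.argv[2]),float(sys.argv[3])
o=observe();g=o["tool_pos"].copy();g[2]+=.0188
yaw=np.radians(float(sys.argv[1]));ax=np.array([np.cos(yaw),np.sin(yaw),0]);ay=np.array([-np.sin(yaw),np.cos(yaw),0]);az=np.array([0,0,1.])
D={}
for n in("scene","top"):
    c=read_camera(n);D[n]=c;P=(cloud(c).reshape(-1,3)-g)@np.c_[ax,ay,az]*1e3
    q=P[(P[:,0]>lo)&(P[:,0]<hi)&(abs(P[:,1])<14)&(abs(P[:,2]-P[:,0]*.52)<20)]
    if len(q)<8: print(n,len(q));continue
    m=q.mean(0);u=np.linalg.svd(q-m)[2][0];
    for _ in range(4):
        r=q-m-np.outer((q-m)@u,u);k=np.linalg.norm(r,axis=1)<6;q2=q[k];m=q2.mean(0);u=np.linalg.svd(q2-m)[2][0]
    u*=np.sign(u[0]);print(n,len(q2),"pitch",np.degrees(np.arctan2(u[2],u[0])).round(1),"yawdev",np.degrees(np.arctan2(u[1],u[0])).round(1),"at x",m.round(1),"xmax",q2[:,0].max().round(1),"z0",(m[2]-m[0]*u[2]/u[0]).round(1),"y0",(m[1]-m[0]*u[1]/u[0]).round(1))
import pickle;pickle.dump(D,open("cam2.pkl","wb"))
print(o["tool_pos"].round(4),o["contact_force"].round(2),o["torque"].round(3),o["time"])
E
python3 ang2.py 5.8 58 160
```

```text
scene 0
top 64 pitch 24.6 yawdev -0.4 at x [105.6   2.2  47.6] xmax 149.3 z0 -0.8 y0 2.9
[ 0.5405 -0.1721  0.1356] [-0.61 -0.75 -0.45] [0.005 0.086 0.01 ] 7.65
```

```bash
python3 rel.py .425 .0955 .13 9;python3 rel.py .4421 .0983 .0231 9
```

```text
shift [0.0881 0.2779 0.0062] twist -0.056 toolx [-0.995 -0.101  0.004] tooly [-0.101  0.995  0.002] pos [ 0.5407 -0.1721  0.1353] F [-0.67  0.4  -1.25] t 7.75 q [-0.44  0.51  1.53 -0.    1.11 -2.12]
shift [0.0704 0.2787 0.113 ] twist -0.056 toolx [-0.995 -0.101  0.004] tooly [-0.101  0.995  0.002] pos [ 0.5407 -0.1721  0.1353] F [-0.67  0.4  -1.25] t 7.75 q [-0.44  0.51  1.53 -0.    1.11 -2.12]
```

{"op": "step_arm", "data": {"plan": [[1,0.088,0.278,0.005,-0.056],[1,0.088,0.278,0.005,-0.056],[1,0.088,0.278,0.005,-0.056],[1,0.088,0.278,0.005,-0.056],[1,0.088,0.278,0.005,-0.056],[1,0.08,0.278,0.05,-0.056],[1,0.08,0.279,0.1,-0.056],[1,0.08,0.279,0.113,-0.056],[1,0.08,0.279,0.113,-0.056],[1,0.08,0.279,0.113,-0.056]]}}

```text
time: 9.0
tool_pos: [0.4352, 0.0968, 0.0254]
tool_rot: [-3.141, 0.002, -2.985]
contact_force: [-0.2, -0.1, 0.0]
opening: 0.0158
grip_force: 35.0
```

```bash
python3 ang2.py 9 58 160; python3 rel.py .4421 .0983 .0231 9
python3 - <<'E'
from h import *
import pickle
d=pickle.load(open("cam2.pkl","rb"));L=[]
for n in d:
    u,v=px(d[n],[.55,.12,.12])[0].astype(int);L.append(cv2.resize(d[n]["img"][v-40:v+40,u-45:u+45,::-1],(400,356),interpolation=cv2.INTER_CUBIC));print(n,u,v)
cv2.imwrite("pics/appr.png",np.hstack(L))
E
```

```text
scene 41 pitch 25.9 yawdev 0.1 at x [129.    0.4  59.1] xmax 147.8 z0 -3.5 y0 0.2
top 63 pitch 22.1 yawdev -0.2 at x [ 1.064e+02 -1.000e-01  4.800e+01] xmax 152.0 z0 4.8 y0 0.2
[0.4352 0.0968 0.0254] [-0.24 -0.06  0.01] [0.026 0.016 0.055] 9.0
shift [-0.007   0.0003  0.0025] twist -0.0001 toolx [-0.988 -0.156 -0.003] tooly [-0.156  0.988 -0.   ] pos [0.4352 0.0969 0.0255] F [ 0.81  0.08 -0.01] t 9.1 q [ 0.05  0.49  1.98  0.    0.67 -1.68]
scene 266 184
top 271 188
```

View pics/appr.png

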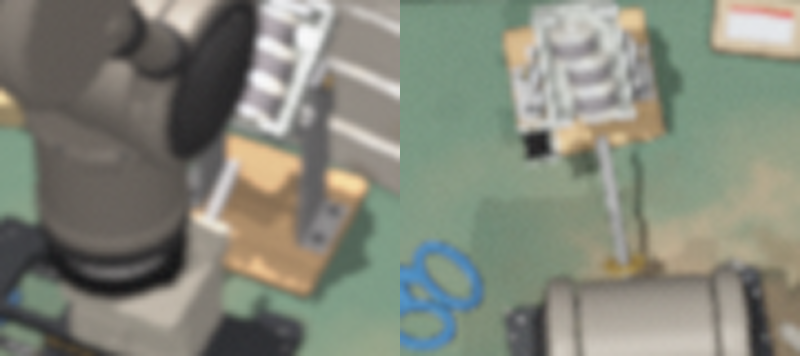

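Left, scene: the rod emerges at (210,222) with its tip at (234,163). Right, top: rod from (625,262) to (602,140), heading into the slot. I'll measure the pitch by cutting the rays with the spindle's vertical plane.

```bash
cat > pit.py <<'E'
from h import *
import sys
def pit(c,n,yaw,y0=0.0):
    o=observe();g=o["tool_pos"].copy();g[2]+=.0188;yaw=np.radians(yaw)
    ax=np.array([np.cos(yaw),np.sin(yaw),0]);ay=np.array([-np.sin(yaw),np.cos(yaw),0]);z=np.array([0,0,1.])
    xs=np.arange(.06,.165,.001);zs=np.arange(.01,.11,.001);X,Z=np.meshgrid(xs,zs)
    W=g+ay*y0+X[...,None]*ax+Z[...,None]*z
    m=px(c,W.reshape(-1,3)).reshape(X.shape+(2,)).astype(np.float32)
    return cv2.remap(c["img"][:,:,::-1].copy(),m[...,0],m[...,1],cv2.INTER_CUBIC),xs,zs
if __name__=="__main__":
    import pickle
    d=pickle.load(open("cam2.pkl","rb"))
    for y0 in(-.002,0,.002):
        g,xs,zs=pit(d["scene"],"scene",9,y0)
        hs=cv2.cvtColor(g,cv2.COLOR_BGR2HSV).astype(int);m=(hs[...,1]<45)&(hs[...,2]>135)
        nl,lab,st,ct=cv2.connectedComponentsWithStats(m.astype(np.uint8))
        for i in range(1,nl):
            if st[i,4]<40:continue
            r,q=np.nonzero(lab==i);P=np.c_[xs[q],zs[r]]*1e3;mm=P.mean(0);u=np.linalg.svd(P-mm,full_matrices=False)[2][0]
            print(y0,st[i,4],"ctr",mm.round(1),"pitch",np.degrees(np.arctan(u[1]/u[0])).round(1),"len",np.ptp((P-mm)@u).round(1),"max",P.max(0),"slope to g",np.degrees(np.arctan2(mm[1]+3,mm[0])).round(1))
E
python3 pit.py
```

```text
-0.002 4443 ctr [102.8  43.2] pitch 42.0 len 103.7 max [147.  89.] slope to g 24.2
-0.002 469 ctr [156.9  97.2] pitch -64.0 len 37.6 max [165. 109.] slope to g 32.6
0 4237 ctr [106.3  40.3] pitch 34.0 len 104.8 max [152.  83.] slope to g 22.2
0 405 ctr [158.3  96.1] pitch -75.7 len 35.4 max [165. 109.] slope to g 32.1
0.002 3982 ctr [109.9  37.6] pitch 27.9 len 106.4 max [156.  78.] slope to g 20.3
0.002 268 ctr [160.1  92.8] pitch -81.4 len 31.0 max [165. 106.] slope to g 30.9
```

Run:
```python
from h import *
import pickle
d=pickle.load(open("cam2.pkl","rb"));o=observe();g=o["tool_pos"].copy();g[2]+=.0188
uv={"scene":(273.7,180.7),"top":(271.5,179.1)}
A=[];
for n,(u,v) in uv.items():
    c=d[n];a=-c["R"].T@c["t"];b=ray(c,np.array([u]),np.array([v]),np.ones(1))[0]-a;b/=np.linalg.norm(b);A.append((a,b))
M=sum(np.eye(3)-np.outer(b,b) for a,b in A);X=np.linalg.solve(M,sum((np.eye(3)-np.outer(b,b))@a for a,b in A))
print("tip",X.round(4),"miss",[np.linalg.norm((np.eye(3)-np.outer(b,b))@(X-a)).round(4) for a,b in A]);r=X-g
L=np.hypot(r[0],r[1]);print("horiz",L.round(4),"dz",r[2].round(4),"pitch if offset 2.7:",np.degrees(np.arctan2(r[2],L)+.0027/np.hypot(L,r[2])).round(1),"len",np.hypot(L,r[2]))
# rod depth profile, top & scene: rod pixels by brightness, median per bin
yaw=np.radians(9);ax=np.array([np.cos(yaw),np.sin(yaw),0]);ay=np.array([-np.sin(yaw),np.cos(yaw),0])
for n in d:
    P=(cloud(d[n])-g)@np.c_[ax,ay,[0,0,1]]*1e3
    q=P[(abs(P[...,1])<5)&(P[...,0]>60)&(P[...,0]<150)&(P[...,2]>10)&(P[...,2]<95)]
    s=(q[:,2])/q[:,0];print(n,len(q),"slope median deg",np.degrees(np.arctan(np.median((q[:,2]-1)/q[:,0]))).round(1), np.percentile(s,[10,30,50,70,90]).round(3))
    print(np.c_[q[:,0],q[:,2],q[:,1]][np.argsort(q[:,0])][::3].round(0).tolist())
```

```text
tip [0.5816 0.1194 0.1072] miss [np.float64(0.0), np.float64(0.0)]
horiz 0.1482 dz 0.0628 pitch if offset 2.7: 23.9 len 0.16095198666814034
scene 42 slope median deg 24.3 [0.431 0.451 0.459 0.468 0.477]
[[111.0, 58.0, 2.0], [114.0, 52.0, 1.0], [115.0, 47.0, -2.0], [119.0, 54.0, 3.0], [122.0, 57.0, -2.0], [125.0, 56.0, 2.0], [126.0, 60.0, -0.0], [128.0, 55.0, -2.0], [132.0, 60.0, 3.0], [134.0, 63.0, 1.0], [136.0, 64.0, 2.0], [139.0, 64.0, -3.0], [143.0, 67.0, -1.0], [144.0, 69.0, 2.0]]
top 66 slope median deg 23.7 [0.407 0.434 0.449 0.469 0.491]
[[62.0, 23.0, -4.0], [65.0, 22.0, -4.0], [69.0, 34.0, -1.0], [73.0, 31.0, 1.0], [78.0, 36.0, -3.0], [82.0, 39.0, -4.0], [86.0, 38.0, -1.0], [89.0, 48.0, 2.0], [95.0, 46.0, -3.0], [99.0, 42.0, -3.0], [102.0, 43.0, -4.0], [106.0, 46.0, -1.0], [109.0, 50.0, 1.0], [115.0, 52.0, -3.0], [119.0, 50.0, -4.0], [121.0, 58.0, -4.0], [126.0, 51.0, -2.0], [129.0, 59.0, 1.0], [135.0, 58.0, -3.0], [138.0, 54.0, -4.0], [141.0, 69.0, -1.0], [146.0, 63.0, 2.0]]
```

Pitch reads about 24° (triangulated tip and both depth maps), short of the tray's 28.6°. I'll go back to the fork and tilt about 4.5° more.

```bash
python3 rel.py .5424 -.1726 .0315 5.8
```

```text
shift [-0.0638 -0.2829 -0.0057] twist 0.0557 toolx [-0.988 -0.156 -0.003] tooly [-0.156  0.988 -0.   ] pos [0.4352 0.0969 0.0255] F [ 0.81  0.08 -0.01] t 9.1 q [ 0.05  0.49  1.98  0.    0.67 -1.68]
```

{"op": "step_arm", "data": {"plan": [[1,0,0,-0.06,0],[1,0,-0.03,-0.118,0.02],[1,-0.0638,-0.283,-0.118,0.0557],[1,-0.0638,-0.283,-0.118,0.0557],[1,-0.0638,-0.283,-0.118,0.0557],[1,-0.0638,-0.283,-0.118,0.0557],[1,-0.0638,-0.283,-0.118,0.0557],[1,-0.0638,-0.283,-0.118,0.0557],[1,-0.0638,-0.283,-0.06,0.0557],[1,-0.0638,-0.283,-0.02,0.0557],[1,-0.0638,-0.283,-0.006,0.0557],[1,-0.0638,-0.283,-0.006,0.0557]]}}

```text
time: 10.6
tool_pos: [0.5417, -0.1711, 0.0302]
tool_rot: [3.141, 0.0, -3.039]
contact_force: [2.0, 0.8, 0.5]
opening: 0.0156
grip_force: 35.0
```

```bash
python3 rel.py .5424 -.1726 .0274 5.8
```

```text
shift [-0.0005 -0.0016  0.0028] twist 0.0018 toolx [-0.995 -0.103 -0.   ] tooly [-0.103  0.995  0.   ] pos [ 0.5417 -0.1711  0.0302] F [2.02 0.76 0.49] t 10.6 q [-0.44  0.64  1.63  0.    0.87 -2.12]
```

{"op": "step_arm", "data": {"plan": [[1,0,-0.0015,0.001,0],[1,-0.0003,-0.0015,0.0025,0],[1,-0.0007,-0.0015,0.004,0],[1,-0.0012,-0.0015,0.0055,0],[1,-0.0015,-0.0015,0.007,0],[1,-0.0015,-0.0015,0.008,0],[1,-0.0015,-0.0015,0.008,0]], "grip_force": 3}}

```text
time: 11.48
tool_pos: [0.5432, -0.174, 0.0221]
tool_rot: [-3.142, 0.0, -3.04]
contact_force: [1.3, 1.4, 2.5]
opening: 0.0163
grip_force: 3.0
```

```bash
cat > slope.py <<'E'
from h import *
import sys
o=observe();g=o["tool_pos"].copy();g[2]+=.0188
yaw=np.radians(float(sys.argv[1]));ax=np.array([np.cos(yaw),np.sin(yaw),0]);ay=np.array([-np.sin(yaw),np.cos(yaw),0])
for n in("scene","top"):
    P=(cloud(read_camera(n))-g)@np.c_[ax,ay,[0,0,1]]*1e3
    q=P[(abs(P[...,1])<6)&(P[...,0]>60)&(P[...,0]<150)&(P[...,2]>10)&(P[...,2]<110)]
    if len(q)<8:print(n,len(q));continue
    s=(q[:,2]-1)/q[:,0];md=np.median(s);q=q[abs(s-md)<.1];f=np.polyfit(q[:,0],q[:,2],1)
    print(n,len(q),"median deg",np.degrees(np.arctan(md)).round(1),"fit",np.degrees(np.arctan(f[0])).round(1),f[1].round(1),"mean",q.mean(0).round(1),"xmax",q[:,0].max().round(1))
print(o["tool_pos"].round(4),o["contact_force"].round(2),round(o["time"],2))
E
python3 slope.py 5.8
```

```text
scene 0
top 46 median deg 28.3 fit 29.8 -1.8 mean [105.4   3.2  58.4] xmax 143.6
[ 0.5432 -0.174   0.0221] [1.33 1.35 2.54] 11.47
```

{"op": "step_arm", "data": {"plan": [[1,0,0,0,0],[1,0,0,0,0],[1,0,0,-0.03,0],[1,0,0,-0.08,0],[1,0,0,-0.115,0],[1,0,0,-0.115,0]], "grip_force": 35}}

```text
time: 12.32
tool_pos: [0.5437, -0.1744, 0.1393]
tool_rot: [-3.14, 0.003, -3.04]
contact_force: [-0.9, 0.2, -0.5]
opening: 0.016
grip_force: 35.0
```

```bash
python3 rel.py .4451 .0987 .0240 9
```

```text
shift [0.0707 0.2819 0.1146] twist -0.0556 toolx [-0.995 -0.101 -0.003] tooly [-0.101  0.995 -0.002] pos [ 0.5437 -0.1744  0.1393] F [-0.94  0.18 -0.46] t 12.32 q [-0.44  0.5   1.52 -0.    1.11 -2.12]
```

{"op": "step_arm", "data": {"plan": [[1,0.088,0.282,0.005,-0.0556],[1,0.088,0.282,0.005,-0.0556],[1,0.088,0.282,0.005,-0.0556],[1,0.088,0.282,0.005,-0.0556],[1,0.088,0.282,0.005,-0.0556],[1,0.08,0.282,0.05,-0.0556],[1,0.0725,0.282,0.1,-0.0556],[1,0.0725,0.282,0.1146,-0.0556],[1,0.0725,0.282,0.1146,-0.0556],[1,0.0725,0.282,0.1146,-0.0556]]}}

```text
time: 13.58
tool_pos: [0.4421, 0.0992, 0.0226]
tool_rot: [3.141, -0.001, -2.985]
contact_force: [0.5, 0.1, -0.5]
opening: 0.0159
grip_force: 35.0
```

```bash
python3 slope.py 9;python3 rel.py .4451 .0987 .0240 9
python3 - <<'E'
from h import *
import pickle
d={n:read_camera(n) for n in("scene","top")};pickle.dump(d,open("cam3.pkl","wb"));L=[]
for n in d:
    u,v=px(d[n],[.58,.12,.12])[0].astype(int);L.append(cv2.resize(d[n]["img"][v-30:v+30,u-30:u+30,::-1],(400,400),interpolation=cv2.INTER_CUBIC));print(n,u-30,v-30)
cv2.imwrite("pics/appr2.png",np.hstack(L))
E
```

```text
scene 47 median deg 28.6 fit 26.3 7.4 mean [125.1   0.6  69.3] xmax 143.3
top 66 median deg 28.1 fit 26.9 3.6 mean [105.1   0.   57. ] xmax 147.6
[0.4421 0.0992 0.0226] [ 0.52  0.13 -0.46] 13.57
shift [-0.0023 -0.0009 -0.0008] twist -0.0001 toolx [-0.988 -0.156 -0.001] tooly [-0.156  0.988 -0.   ] pos [0.4427 0.0992 0.0232] F [ 0.04  0.16 -0.41] t 13.68 q [ 0.05  0.5   1.96  0.    0.68 -1.68]
scene 243 147
top 241 149
```

View pics/appr2.png

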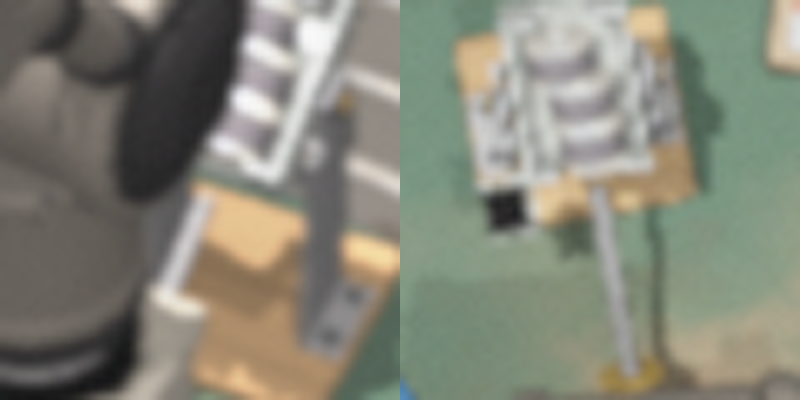

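Left, scene: tip at (205,197), just below the slotted end. Right, top: tip at (598,188), collar at (632,378), pointing at reel 0 (593,140).

Run:
```python
from reels import *
import pickle
d=pickle.load(open("cam3.pkl","rb"));o=observe();g=o["tool_pos"].copy();g[2]+=.0188
T=np.c_[ax,ay,az]
uv={"scene":(273.3,176.1),"top":(270.3,176.8)};A=[]
for n,(u,v) in uv.items():
    c=d[n];a_=-c["R"].T@c["t"];b=ray(c,np.array([u]),np.array([v]),np.ones(1))[0]-a_;b/=np.linalg.norm(b);A.append((a_,b))
M=sum(np.eye(3)-np.outer(b,b) for a_,b in A);X=np.linalg.solve(M,sum((np.eye(3)-np.outer(b,b))@a_ for a_,b in A))
print("tip world",X.round(4),"tip in tray mm",((X-p)@T*1e3).round(1),"g in tray",((g-p)@T*1e3).round(1),"len",np.linalg.norm(X-g))
for n in d:
    P=(cloud(d[n]).reshape(-1,3)-p)@T*1e3
    q=P[(P[:,0]>-135)&(P[:,0]<-62)&(abs(P[:,1]+4)<7)&(abs(P[:,2])<9)]
    f=np.polyfit(q[:,0],q[:,2],1);fy=np.polyfit(q[:,0],q[:,1],1)
    print(n,len(q),"rod z' at x=-57:",np.polyval(f,-57).round(1),"slope deg",np.degrees(f[0]).round(1),"mean z",q[:,2].mean().round(1),"y' at -57",np.polyval(fy,-57).round(1),"mean y",q[:,1].mean().round(1),"xmax",q[:,0].max())
    for m in(-27,-5,17):
        q=P[(abs(P[:,0]-m)<8)&(abs(P[:,1])<25)&(P[:,2]>3)&(P[:,2]<21)]
        r=least_squares(lambda v:np.hypot(q[:,1]-v[0],q[:,2]-v[1])-14.5,[0,0],loss="soft_l1")
        print(m,r.x.round(1),end=" ")
    print()
```

```text
tip world [0.588  0.1239 0.1169] tip in tray mm [-54.1  -1.5  -2.4] g in tray [-219.2   -3.2    2.5] len 0.16517335432943214
scene 39 rod z' at x=-57: 3.0 slope deg -2.1 mean z 3.8 y' at -57 -2.1 mean y -2.5 xmax -62.65772371504369
-27 [-3.6  3.1] -5 [-2.7  2.1] 17 [3.4 1.9] 
top 49 rod z' at x=-57: 2.5 slope deg 1.1 mean z 1.8 y' at -57 -2.9 mean y -3.2 xmax -62.80013099143511
-27 [-4.   1.3] -5 [-2.8  0.5] 17 [3.6 1. ]
```

{"op": "step_arm", "data": {"plan": [[1,0.0007,-0.0011,-0.0013,0],[1,-0.0037,-0.0011,-0.0037,0],[1,-0.0081,-0.0011,-0.0061,0],[1,-0.0116,-0.0011,-0.008,0],[1,-0.0151,-0.0011,-0.0099,0],[1,-0.0186,-0.0011,-0.0119,0],[1,-0.0221,-0.0011,-0.0138,0],[1,-0.0256,-0.0011,-0.0157,0],[1,-0.0256,-0.0011,-0.0157,0]], "grip_force": 55}}

```text
time: 14.9
tool_pos: [0.4682, 0.1022, 0.0384]
tool_rot: [3.142, 0.001, -2.984]
contact_force: [-0.7, -0.5, -0.0]
opening: 0.0154
grip_force: 55.0
```

```bash
cat > st.py <<'E'
from reels import *
T=np.c_[ax,ay,az];o=observe();g=o["tool_pos"].copy();g[2]+=.0188
print("g tray mm",((g-p)@T*1e3).round(1),"F tray",(T.T@o["contact_force"]).round(2),"M tray",(T.T@o["torque"]).round(3),"t",round(o["time"],2))
d={n:read_camera(n) for n in("scene","top")}
for n in d:
    P=(cloud(d[n]).reshape(-1,3)-p)@T*1e3
    for m in(-27,-5,17,25):
        q=P[(abs(P[:,0]-m)<8)&(abs(P[:,1])<25)&(P[:,2]>3)&(P[:,2]<21)]
        if len(q)<9:continue
        r=least_squares(lambda v:np.hypot(q[:,1]-v[0],q[:,2]-v[1])-14.5,[0,0],loss="soft_l1")
        print(n,m,r.x.round(1),end="; ")
    q=P[(abs(P[:,1])<20)&(P[:,2]>8)&(P[:,2]<22)&(abs(P[:,0])<60)];hh=np.histogram(q[:,0],np.arange(-45,50,5));print("occ",hh[0])
E
python3 st.py
```

```text
g tray mm [-189.5   -4.3    3.5] F tray [-0.67 -0.35  0.34] M tray [ 0.055  0.055 -0.088] t 14.9
scene -27 [-3.4  2.8]; scene -5 [-1.7  2. ]; scene 17 [4.4 3.2]; scene 25 [-0.4 -0.5]; occ [ 3 21 17 19 14 21 13 12 12 12  6  6  5  6  4  0  4  1]
top -27 [-4.6  0.9]; top -5 [-3.1  1. ]; top 17 [3.9 1.2]; top 25 [3.8 0.9]; occ [ 0  7 15  7  9 11 15 12 13 11 13 12 12 13 12  4  0  2]
```

{"op": "step_arm", "data": {"plan": [[1,-0.0018,0,-0.001,0],[1,-0.0035,0,-0.0019,0],[1,-0.0053,0,-0.0029,0],[1,-0.007,0,-0.0038,0],[1,-0.007,0,-0.0038,0]]}}

```text
time: 15.62
tool_pos: [0.475, 0.1033, 0.0422]
tool_rot: [3.142, 0.0, -2.985]
contact_force: [-0.5, -0.2, -0.5]
opening: 0.0156
grip_force: 55.0
```

```bash
python3 st.py
```

```text
g tray mm [-181.7   -4.2    3.5] F tray [-0.66 -0.09 -0.22] M tray [ 0.014  0.03  -0.047] t 15.62
scene -27 [-3.2  3.1]; scene -5 [-1.7  3. ]; scene 17 [4.3 2.9]; scene 25 [3.8 3.4]; occ [ 3 22 18 18 17 21 14 15 13 17  6  7  9  6  4  0  5  0]
top -27 [-4.3  2.3]; top -5 [-3.   1.4]; top 17 [3.8 1. ]; top 25 [3.3 0.9]; occ [ 0  8 12 12 10 10 18  9 11 11 14 13 10 11 17  5  0  4]
```

{"op": "step_arm", "data": {"plan": [[1,0,0.0014,0,0],[1,-0.0035,0.0014,-0.0019,0],[1,-0.0053,0.0014,-0.0029,0],[1,-0.007,0.0014,-0.0038,0],[1,-0.0088,0.0014,-0.0048,0],[1,-0.0105,0.0014,-0.0058,0],[1,-0.0123,0.0014,-0.0067,0],[1,-0.014,0.0014,-0.0077,0],[1,-0.0158,0.0014,-0.0086,0],[1,-0.0158,0.0014,-0.0086,0]]}}

```text
time: 16.98
tool_pos: [0.4903, 0.1072, 0.0508]
tool_rot: [3.142, 0.0, -2.985]
contact_force: [-0.5, 0.2, -1.4]
opening: 0.0157
grip_force: 55.0
```

```bash
python3 st.py
```

```text
g tray mm [-163.8   -2.8    3.5] F tray [-1.09  0.31 -0.98] M tray [ 0.041 -0.002  0.016] t 16.98
scene -27 [-3.6  2.7]; scene -5 [-2.1  2.9]; scene 17 [4.3 2.6]; scene 25 [3.4 1.9]; occ [ 0  7 15 15 20 20 14 21 18 20 13 12 10 13  4  0  3  1]
top -27 [-4.4  0.7]; top -5 [-2.4  1.3]; top 17 [4.7 1.5]; top 25 [4.5 2. ]; occ [ 1 10  9 11 10  7 13 11  8 15 15 12 11 12 14  6  0  5]
```

```bash
cat > prof.py <<'E'
from reels import *
import pickle
def prof(c,n):
    xs=np.arange(-44,46,2.)*1e-3;ys=np.arange(-8,6,1)*1e-3
    W=(p+az*.015)+xs[:,None,None]*ax+ys[None,:,None]*ay
    m=px(c,W.reshape(-1,3)).reshape(len(xs),len(ys),2).astype(np.float32)
    g=cv2.remap(c["img"],m[...,0],m[...,1],cv2.INTER_LINEAR).astype(float).mean(2)
    return g.mean(1)
if __name__=="__main__":
    b=pickle.load(open("cam3.pkl","rb"))
    print("x    ",np.arange(-44,46,2).tolist())
    for n in("scene","top"):
        print(n,"base",prof(b[n],n).astype(int).tolist());print(n,"now ",prof(read_camera(n),n).astype(int).tolist())
E
python3 prof.py
```

```text
x     [-44, -42, -40, -38, -36, -34, -32, -30, -28, -26, -24, -22, -20, -18, -16, -14, -12, -10, -8, -6, -4, -2, 0, 2, 4, 6, 8, 10, 12, 14, 16, 18, 20, 22, 24, 26, 28, 30, 32, 34, 36, 38, 40, 42, 44]
scene base [126, 129, 140, 161, 172, 165, 146, 130, 120, 118, 118, 123, 137, 153, 165, 165, 153, 134, 124, 125, 130, 135, 146, 168, 192, 204, 198, 178, 157, 149, 150, 155, 162, 178, 201, 217, 220, 219, 225, 224, 208, 175, 152, 143, 142]
scene now  [137, 162, 186, 200, 204, 196, 181, 170, 169, 170, 174, 186, 211, 232, 242, 240, 226, 203, 182, 175, 175, 176, 184, 205, 225, 235, 229, 209, 181, 165, 160, 159, 160, 170, 186, 197, 197, 192, 192, 190, 173, 144, 122, 113, 110]
top base [147, 151, 166, 180, 190, 188, 178, 166, 157, 154, 157, 167, 182, 198, 208, 209, 199, 181, 164, 155, 153, 158, 167, 183, 198, 207, 206, 195, 177, 159, 147, 143, 145, 154, 167, 181, 192, 197, 196, 195, 195, 196, 200, 202, 204]
top now  [152, 157, 168, 179, 187, 186, 178, 165, 156, 154, 156, 165, 180, 197, 207, 209, 199, 182, 164, 155, 153, 157, 167, 183, 198, 207, 205, 194, 176, 158, 147, 142, 144, 153, 167, 181, 192, 197, 196, 195, 195, 196, 200, 203, 204]
```

Top-view profile unchanged, so the reels haven't moved axially: reels 0 and 1 are threaded. Now carry them sideways to the bore of reel 2.

{"op": "step_arm", "data": {"plan": [[1,0,0.001,0,0],[1,0,0.0025,0,0],[1,0,0.004,0,0],[1,0,0.0055,0,0],[1,0,0.0065,0,0],[1,0,0.0068,0,0],[1,0,0.0068,0,0]]}}

```text
time: 18.05
tool_pos: [0.4891, 0.1139, 0.0507]
tool_rot: [3.141, 0.0, -2.984]
contact_force: [1.0, 0.2, -0.3]
opening: 0.0157
grip_force: 55.0
```

```bash
python3 st.py; python3 prof.py
```

```text
g tray mm [-163.9    4.     3.5] F tray [ 0.74  0.05 -0.73] M tray [0.013 0.033 0.03 ] t 18.05
scene -27 [3.5 3.4]; scene -5 [3.6 2.9]; scene 17 [4.2 2.4]; scene 25 [3.6 2.5]; occ [ 2 10 17 19 21 18 19 19 15 24 14 16 18 20  8  0  4  0]
top -27 [3.1 0.5]; top -5 [2.5 1.4]; top 17 [3.8 1. ]; top 25 [4.  1.5]; occ [ 0  7 11 11 12  8 15 10 12  6 16 11 12 11  8 11  0  4]
x     [-44, -42, -40, -38, -36, -34, -32, -30, -28, -26, -24, -22, -20, -18, -16, -14, -12, -10, -8, -6, -4, -2, 0, 2, 4, 6, 8, 10, 12, 14, 16, 18, 20, 22, 24, 26, 28, 30, 32, 34, 36, 38, 40, 42, 44]
scene base [126, 129, 140, 161, 172, 165, 146, 130, 120, 118, 118, 123, 137, 153, 165, 165, 153, 134, 124, 125, 130, 135, 146, 168, 192, 204, 198, 178, 157, 149, 150, 155, 162, 178, 201, 217, 220, 219, 225, 224, 208, 175, 152, 143, 142]
scene now  [161, 188, 217, 231, 228, 211, 186, 171, 167, 168, 170, 184, 210, 232, 240, 235, 216, 189, 171, 167, 168, 171, 184, 210, 231, 238, 231, 211, 185, 169, 165, 166, 170, 183, 205, 219, 221, 219, 224, 223, 206, 174, 150, 141, 140]
top base [147, 151, 166, 180, 190, 188, 178, 166, 157, 154, 157, 167, 182, 198, 208, 209, 199, 181, 164, 155, 153, 158, 167, 183, 198, 207, 206, 195, 177, 159, 147, 143, 145, 154, 167, 181, 192, 197, 196, 195, 195, 196, 200, 202, 204]
top now  [134, 141, 154, 169, 181, 181, 171, 160, 150, 146, 148, 156, 172, 190, 201, 204, 194, 177, 159, 147, 144, 147, 156, 172, 189, 201, 203, 195, 177, 159, 147, 143, 145, 153, 167, 182, 192, 196, 196, 195, 195, 196, 199, 202, 204]
```

{"op": "step_arm", "data": {"plan": [[1,-0.0018,0,-0.001,0],[1,-0.0035,0,-0.0019,0],[1,-0.0053,0,-0.0029,0],[1,-0.007,0,-0.0038,0],[1,-0.0088,0,-0.0048,0],[1,-0.0105,0,-0.0058,0],[1,-0.0123,0,-0.0067,0],[1,-0.014,0,-0.0077,0],[1,-0.0158,0,-0.0086,0],[1,-0.0176,0,-0.0096,0],[1,-0.0176,0,-0.0096,0]]}}

```text
time: 19.62
tool_pos: [0.5067, 0.1167, 0.0604]
tool_rot: [3.142, 0.0, -2.984]
contact_force: [0.0, -0.1, -0.4]
opening: 0.0156
grip_force: 55.0
```

```bash
python3 st.py; python3 prof.py|tail -1
```

```text
g tray mm [-143.6    4.     3.5] F tray [-0.19 -0.07 -0.35] M tray [ 0.021  0.049 -0.026] t 19.62
scene -5 [3.6 2.7]; scene 17 [4.4 3.5]; scene 25 [4.6 3.6]; occ [ 1  0  0  0  0  3 14 20 15 21 21 16 17 17 12  0  8  0]
top -27 [4.3 1.2]; top -5 [3.6 0.9]; top 17 [3.2 1. ]; top 25 [4.1 0.3]; occ [ 0  9 11 12 13  7 15 12 11 10 11 13 12 13 10  7  0  5]
top now  [125, 130, 141, 156, 167, 169, 162, 154, 147, 144, 147, 156, 171, 189, 200, 203, 193, 176, 159, 147, 143, 147, 156, 171, 189, 201, 203, 194, 177, 158, 147, 142, 144, 152, 166, 181, 192, 196, 195, 195, 195, 195, 199, 203, 204]
```

{"op": "step_arm", "data": {"plan": [[1,-0.0035,0,-0.0019,0],[1,-0.007,0,-0.0038,0],[1,-0.0105,0,-0.0058,0],[1,-0.014,0,-0.0077,0],[1,-0.0176,0,-0.0096,0],[1,-0.0211,0,-0.0115,0],[1,-0.0246,0,-0.0134,0],[1,-0.0263,0,-0.0144,0],[1,-0.0263,0,-0.0144,0]]}}

```text
time: 20.95
tool_pos: [0.5326, 0.1208, 0.0747]
tool_rot: [3.142, 0.0, -2.984]
contact_force: [0.1, -0.6, -0.5]
opening: 0.0156
grip_force: 55.0
```

```bash
python3 st.py; python3 prof.py|tail -1
python3 - <<'E'
from reels import *
T=np.c_[ax,ay,az]
for n in("scene","top"):
    c=read_camera(n);hs=cv2.cvtColor(c["img"],cv2.COLOR_RGB2HSV).astype(int);P=(cloud(c)-p)@T*1e3
    m=(hs[...,0]>15)&(hs[...,0]<32)&(hs[...,1]>110)&(P[...,0]>-90)&(P[...,0]<-30)&(abs(P[...,1]-4)<25)&(abs(P[...,2])<25)
    q=P[m];print(n,len(q),q.mean(0).round(1) if len(q) else "",q.min(0).round(1) if len(q) else "",q.max(0).round(1) if len(q) else "")
    r=P[(P[...,0]>43)&(P[...,0]<75)&(abs(P[...,1]-4)<8)&(abs(P[...,2])<9)];print(" beyond far plate",len(r),r.mean(0).round(1) if len(r) else "",r[:,0].max() if len(r) else "")
E
```

```text
g tray mm [-113.8    4.     3.5] F tray [-0.26 -0.58 -0.4 ] M tray [ 0.052  0.058 -0.057] t 20.95
scene 17 [3.6 2.7]; scene 25 [3.5 2.4]; occ [ 0  0  0  0  0  0  0  0  0  0  0  0  8 14 11  0  5  2]
top -27 [2.9 1.1]; top -5 [3.7 0.8]; top 17 [3.3 1.1]; top 25 [2.6 0.9]; occ [ 0  0  4  6  9 14 13  8 10 12 12 10 12 10 15  3  0  5]
top now  [140, 135, 129, 123, 118, 117, 120, 124, 125, 125, 130, 140, 155, 172, 183, 187, 178, 162, 145, 135, 133, 138, 150, 167, 186, 199, 201, 193, 176, 158, 147, 142, 144, 153, 167, 181, 191, 193, 190, 185, 181, 179, 179, 179, 180]
scene 0   
 beyond far plate 7 [47.2  4.3  3. ] 49.63076755315534
top 0   
 beyond far plate 11 [48.4  4.7  1. ] 54.875133443449286
```

{"op": "step_arm", "data": {"plan": [[1,-0.0022,0,-0.0012,0],[1,-0.0044,0,-0.0024,0],[1,-0.0044,0,-0.0024,0],[1,-0.002,0,-0.0068,0],[1,0.0004,0,-0.0112,0],[1,0.0028,0,-0.0156,0],[1,0.0052,0,-0.02,0],[1,0.0076,0,-0.0243,0],[1,0.01,0,-0.0287,0],[1,0.0124,0,-0.0331,0],[1,0.0148,0,-0.0375,0],[1,0.0148,0,-0.0375,0]], "grip_force": 60}}

```text
time: 22.75
tool_pos: [0.5179, 0.1184, 0.1126]
tool_rot: [3.142, 0.001, -2.984]
contact_force: [-0.1, 1.0, -0.4]
opening: 0.0158
grip_force: 60.0
```

```bash
cat > look.py <<'E'
from h import *
import sys
o=observe();g=o["tool_pos"].copy();g[2]+=.0188
yaw=np.radians(float(sys.argv[1]));pt=float(sys.argv[2])
h=np.array([np.cos(yaw),np.sin(yaw),0]);ay=np.array([-np.sin(yaw),np.cos(yaw),0]);z=np.array([0,0,1.])
ax=h*np.cos(pt)+z*np.sin(pt);az=-h*np.sin(pt)+z*np.cos(pt)
for n in("scene","top"):
    P=((cloud(read_camera(n))-g)@np.c_[ax,ay,az]*1e3).reshape(-1,3)
    print(n,"z'max/width by x'")
    for b in range(50,175,6):
        q=P[(abs(P[:,0]-b)<3)&(abs(P[:,1])<22)&(abs(P[:,2])<26)]
        if len(q)>2:print((b,len(q),round(float(np.percentile(q[:,2],85)),1),round(float(np.ptp(q[:,1])),0)),end=" ")
    print()
print(o["tool_pos"].round(4),o["contact_force"].round(2),o["torque"].round(3),round(o["time"],2))
E
python3 look.py 9 .5
```

```text
scene z'max/width by x'
(140, 7, 1.1, 6.0) (146, 9, 2.4, 8.0) (152, 5, 1.3, 5.0) (158, 7, 3.1, 7.0) (164, 4, -0.9, 4.0) 
top z'max/width by x'
(80, 12, 8.4, 29.0) (86, 17, 12.4, 32.0) (92, 18, 12.8, 32.0) (98, 22, 13.1, 29.0) (104, 15, 12.8, 29.0) (110, 19, 15.1, 33.0) (116, 21, 9.8, 29.0) (122, 17, 9.2, 30.0) (128, 33, 8.8, 32.0) (134, 17, 2.3, 31.0) (140, 4, -0.9, 6.0) (146, 6, 0.4, 7.0) (152, 3, -0.4, 4.0) (158, 5, -0.2, 7.0) (164, 6, 0.5, 7.0) 
[0.5179 0.1184 0.1126] [-0.08  0.98 -0.39] [0.001 0.072 0.012] 22.75
```

All three reels ride on the rod, against the collar (at 63–131 mm from the grip). Now carry them to the stand, above the original grasp pose.

```bash
python3 rel.py .5404 -.1729 .0495 5.8
```

```text
shift [ 0.0233 -0.2913  0.0627] twist 0.0559 toolx [-0.988 -0.156 -0.   ] tooly [-0.156  0.988  0.   ] pos [0.5178 0.1184 0.1122] F [0.74 0.61 0.  ] t 22.85 q [ 0.08  0.47  1.67  0.    1.   -1.65]
```

{"op": "step_arm", "data": {"plan": [[1,0.002,0,-0.02,0],[1,0.005,0,-0.05,0],[1,0.008,-0.005,-0.08,0.005],[1,0.012,-0.04,-0.08,0.015],[1,0.016,-0.08,-0.08,0.025],[1,0.02,-0.12,-0.08,0.035],[1,0.0233,-0.16,-0.08,0.045],[1,0.0233,-0.2,-0.08,0.0559],[1,0.0233,-0.24,-0.07,0.0559],[1,0.0233,-0.275,-0.06,0.0559],[1,0.0233,-0.2913,-0.04,0.0559],[1,0.0233,-0.2913,-0.01,0.0559],[1,0.0233,-0.2913,0.02,0.0559],[1,0.0233,-0.2913,0.02,0.0559],[1,0.0233,-0.2913,0.02,0.0559]]}}

```text
time: 24.72
tool_pos: [0.5411, -0.1732, 0.0932]
tool_rot: [-3.141, 0.001, -3.04]
contact_force: [0.8, -0.1, -1.2]
opening: 0.0156
grip_force: 60.0
```

```bash
python3 look.py 5.8 .5; python3 rel.py .5404 -.1729 .0495 5.8
```

```text
scene z'max/width by x'

top z'max/width by x'
(68, 8, 12.4, 9.0) (74, 6, 8.7, 12.0) (80, 10, 10.8, 10.0) (86, 9, 11.8, 15.0) (92, 15, 13.7, 28.0) (98, 17, 14.9, 29.0) (104, 18, 15.2, 31.0) (110, 24, 14.4, 32.0) (116, 16, 12.0, 29.0) (122, 16, 14.3, 28.0) (128, 40, 10.6, 33.0) (134, 6, 4.1, 6.0) (140, 6, 2.2, 5.0) (146, 4, 1.3, 6.0) (152, 7, 1.5, 6.0) (158, 5, 0.1, 7.0) (164, 3, 3.2, 5.0) 
[ 0.5411 -0.1732  0.0932] [ 0.83 -0.09 -1.23] [ 0.075  0.059 -0.077] 24.73
shift [0.001  0.0005 0.0442] twist 0.0002 toolx [-0.995 -0.101 -0.002] tooly [-0.101  0.995 -0.001] pos [ 0.5413 -0.1733  0.0937] F [ 0.14  0.17 -0.25] t 24.82 q [-0.44  0.55  1.58  0.    1.01 -2.12]
```

Run:
```python
from h import *
import pickle
d=pickle.load(open("cam0.pkl","rb"));yaw=np.radians(5.8);g=np.array([.5404,-.1729,0])
ax=np.array([np.cos(yaw),np.sin(yaw),0]);ay=np.array([-np.sin(yaw),np.cos(yaw),0])
for n in d:
    c=d[n];P=(cloud(c)-g)@np.c_[ax,ay,[0,0,1]]*1e3
    hs=cv2.cvtColor(c["img"],cv2.COLOR_RGB2HSV).astype(int)
    m=(P[...,2]>70)&(P[...,2]<95)&(abs(P[...,1])>7)&(abs(P[...,1])<24)&(P[...,0]>20)&(P[...,0]<180)
    q=P[m];print(n,np.histogram(q[:,0],np.arange(20,180,4)))
    for lo,hi in((30,75),(130,175)):
        k=q[(q[:,0]>lo)&(q[:,0]<hi)];print(len(k),k.mean(0).round(1),np.median(k,0).round(1))
    b=(hs[...,0]>15)&(hs[...,0]<32)&(hs[...,1]>110)&(abs(P[...,1])<22)&(P[...,2]>60)&(P[...,2]<95)&(P[...,0]>20)&(P[...,0]<100);k=P[b];print("brass",len(k),k.mean(0) if len(k) else"")
    t=P[(P[...,2]>60)&(P[...,2]<76)&(abs(P[...,1])<6)&(P[...,0]>100)&(P[...,0]<200)];print("tip x",np.sort(t[:,0])[-5:].round(1))
    hd=P[(hs[...,0]<14)&(hs[...,1]>90)&(hs[...,2]<150)&(P[...,2]>60)&(P[...,2]<85)&(abs(P[...,1])<14)&(abs(P[...,0])<60)];print("handle",np.percentile(hd[:,0],[0,5,50,95,100]).round(1))
```

```text
scene (array([ 1,  2,  1,  0,  0,  9, 44,  5,  0, 13,  1,  0,  0,  0,  0,  0,  0,
        0,  0,  0,  0,  0,  0,  0,  0,  0,  0,  0,  0,  0,  0, 27, 24,  1,
        0,  0,  0,  0,  0]), array([ 20,  24,  28,  32,  36,  40,  44,  48,  52,  56,  60,  64,  68,
        72,  76,  80,  84,  88,  92,  96, 100, 104, 108, 112, 116, 120,
       124, 128, 132, 136, 140, 144, 148, 152, 156, 160, 164, 168, 172,
       176]))
72 [48.4  0.3 78.9] [46.3  0.  78. ]
52 [148.    0.6  79.1] [147.8   8.1  78.2]
brass 21 [57.73662439  1.32448233 77.52411777]
tip x [155.4 157.5 158.3 158.9 159. ]
handle [-21.2 -19.1   2.   27.4  30.5]
top (array([1, 2, 2, 2, 0, 0, 2, 9, 2, 0, 4, 0, 0, 0, 0, 0, 0, 0, 0, 0, 0, 0,
       0, 0, 0, 0, 1, 0, 0, 0, 0, 6, 8, 1, 0, 0, 0, 0, 0]), array([ 20,  24,  28,  32,  36,  40,  44,  48,  52,  56,  60,  64,  68,
        72,  76,  80,  84,  88,  92,  96, 100, 104, 108, 112, 116, 120,
       124, 128, 132, 136, 140, 144, 148, 152, 156, 160, 164, 168, 172,
       176]))
21 [49.1  4.1 80. ] [50.6  8.3 79.3]
15 [149.    4.7  81.4] [149.2   8.1  80.7]
brass 3 [33.74259598  3.83325941 74.53156568]
tip x [154.  158.  158.4 161.4 161.9]
handle [-14.8 -13.6   6.3  28.3  30.7]
```

{"op": "step_arm", "data": {"plan": [[1,0.005,0.0005,0.012,0],[1,0.005,0.0005,0.028,0],[1,0.005,0.0005,0.04,0],[1,0.005,0.0005,0.044,0],[1,0.005,0.0005,0.044,0],[1,0.005,0.0005,0.044,0]]}}

```text
time: 25.58
tool_pos: [0.5357, -0.1731, 0.0485]
tool_rot: [-3.141, 0.001, -3.04]
contact_force: [-0.9, -0.1, -1.7]
opening: 0.0158
grip_force: 60.0
```

{"op": "step_arm", "data": {"plan": [[1,0,0,0,0],[1,0,0,0,0],[1,0,0,0,0],[1,0,0,0,0]], "grip_force": 3}}

```text
time: 26.08
tool_pos: [0.5356, -0.173, 0.0484]
tool_rot: [-3.141, 0.001, -3.04]
contact_force: [1.0, -0.1, 0.5]
opening: 0.0157
grip_force: 3.0
```

```bash
python3 look.py 5.8 .5;python3 look.py 5.8 0; python3 rel.py .5364 -.1733 .0495 5.8
```

```text
scene z'max/width by x'

top z'max/width by x'
(56, 4, -9.0, 15.0) (62, 10, -11.0, 21.0) (68, 4, -16.8, 7.0) 
[ 0.5356 -0.173   0.0484] [ 0.96 -0.14  0.49] [ 0.021 -0.035  0.038] 26.07
scene z'max/width by x'

top z'max/width by x'
(56, 10, 18.7, 17.0) (62, 10, 12.1, 15.0) (68, 13, 15.8, 20.0) (74, 16, 14.0, 23.0) (80, 17, 13.5, 27.0) (86, 15, 12.9, 32.0) (92, 18, 14.4, 33.0) (98, 18, 14.1, 31.0) (104, 18, 12.9, 31.0) (110, 18, 11.4, 33.0) (116, 16, 11.1, 30.0) (122, 18, 15.3, 27.0) (128, 19, 12.2, 35.0) (134, 4, 8.4, 13.0) (140, 4, 7.6, 5.0) (152, 26, 16.9, 39.0) (158, 8, 12.1, 19.0) 
[ 0.5356 -0.173   0.0484] [ 0.3  -1.04  0.54] [ 0.011 -0.102  0.018] 26.18
shift [-0.0008 -0.0004 -0.0012] twist -0.0 toolx [-0.995 -0.101 -0.   ] tooly [-0.101  0.995 -0.   ] pos [ 0.5355 -0.173   0.0483] F [0.24 0.73 1.1 ] t 26.27 q [-0.45  0.61  1.63  0.    0.9  -2.12]
```

It rotated down to level at 3 N. A close look before release.

```bash
cat > crop.py <<'E'
from h import *
import sys
L=[]
for n in ("scene","top"):
    c=read_camera(n);u,v=px(c,[.63,-.165,.06])[0].astype(int);L.append(cv2.resize(c["img"][v-35:v+35,u-35:u+35,::-1],(400,400),interpolation=cv2.INTER_CUBIC))
cv2.imwrite(sys.argv[1],np.hstack(L))
E
python3 crop.py pics/lay.png
```

```text
(no output)
```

View pics/lay.png

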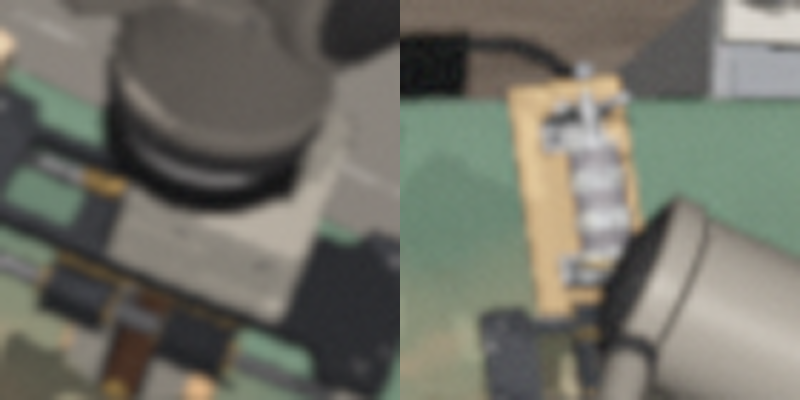

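Top view: reels at (600,210) between the forks, tip past the far fork at (585,75), collar behind the near fork. Now release and withdraw straight up.

{"op": "step_arm", "data": {"plan": [[1,0,0,0.0015,0],[1,0,0,0.0015,0],[0.6,0,0,0.0015,0],[0.4,0,0,0.0015,0],[0.2,0,0,0.0015,0],[0,0,0,0.0015,0],[0,0,0,-0.02,0],[0,0,0,-0.06,0],[0,0,0,-0.12,0],[0,0.06,0.05,-0.14,0],[0,0.1,0.1,-0.15,0],[0,0.12,0.16,-0.15,0],[0,0.12,0.22,-0.15,0],[0,0.12,0.22,-0.15,0],[0,0.12,0.22,-0.15,0]]}}

```text
time: 28.25
tool_pos: [0.3936, 0.0347, 0.1985]
tool_rot: [-3.141, 0.001, -3.038]
contact_force: [0.2, 0.5, -0.8]
opening: 0.0459
grip_force: 0.0
```

```bash
python3 crop.py pics/end.png
python3 - <<'E'
from h import *
yaw=np.radians(5.8);g=np.array([.5404,-.1729,0])
ax=np.array([np.cos(yaw),np.sin(yaw),0]);ay=np.array([-np.sin(yaw),np.cos(yaw),0])
for n in("scene","top"):
    P=(cloud(read_camera(n))-g)@np.c_[ax,ay,[0,0,1]]*1e3
    for b in list(range(-20,30,10))+list(range(60,170,6)):
        q=P[(abs(P[...,0]-b)<3)&(abs(P[...,1])<(5 if b>134 or b<30 else 20))&(P[...,2]>40)&(P[...,2]<110)]
        if len(q)>1:print((b,len(q),round(float(np.median(q[:,2])),1),round(float(np.median(q[:,1])),1)),end=" ")
    print()
E
python3 reels.py pics/x.png|grep rims
```

```text
(-20, 11, 75.4, 0.1) (-10, 8, 76.8, 1.0) (0, 8, 75.3, -0.8) (10, 10, 75.7, -1.2) (20, 9, 76.7, -1.1) (60, 15, 79.2, 1.8) (66, 27, 77.8, -1.5) (72, 23, 78.3, -0.6) (78, 30, 78.4, -1.5) (84, 19, 79.0, -3.1) (90, 25, 77.8, -1.0) (96, 24, 77.4, -0.1) (102, 28, 77.7, -3.1) (108, 24, 78.8, 0.9) (114, 23, 78.4, -2.9) (120, 18, 76.9, -0.5) (126, 28, 76.8, -0.1) (138, 4, 69.8, -0.6) (144, 6, 69.4, -0.1) (150, 6, 67.7, -1.4) (156, 5, 68.9, 0.2) 
(-20, 6, 70.8, 0.1) (-10, 6, 75.3, -0.2) (0, 4, 75.8, 0.1) (10, 5, 76.3, -0.5) (20, 5, 76.4, -0.4) (60, 21, 75.6, 8.3) (66, 16, 78.2, 7.7) (72, 18, 77.3, 4.2) (78, 17, 76.6, 3.0) (84, 19, 75.7, 8.4) (90, 14, 76.9, 4.9) (96, 18, 77.8, 4.4) (102, 16, 75.8, 7.1) (108, 21, 74.1, 4.1) (114, 16, 77.6, 7.1) (120, 17, 76.4, 4.5) (126, 13, 77.3, 8.5) (132, 5, 67.6, 2.7) (138, 3, 66.7, 2.3) (144, 4, 66.8, 4.2) (150, 6, 68.8, 0.3) (156, 3, 68.9, 2.5) 
scene rims L [nan nan nan] R [  5.  -28.4  10.5]
top rims L [-2.5 28.9 10.4] R [  0.1 -28.9   9.8]reels.py:14: RuntimeWarning: Mean of empty slice.
  print(n,"rims L",w[w[:,1]>0].mean(0).round(1),"R",w[w[:,1]<0].mean(0).round(1))
  ret = um.true_divide(
```

View pics/end.png

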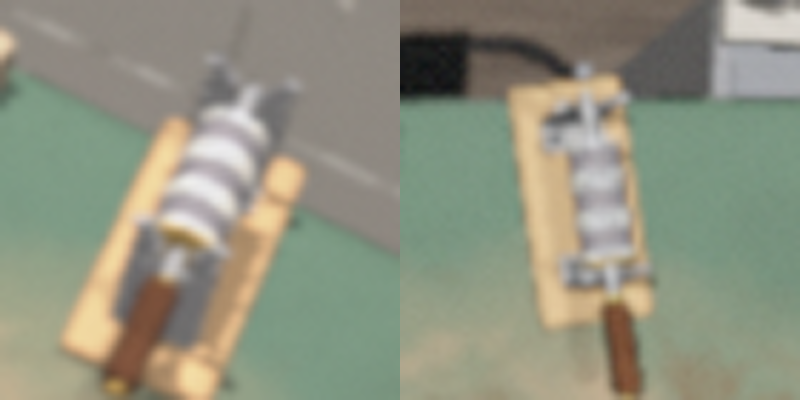

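The loaded spindle lies level in both forks: handle at (150,335), collar at (190,240), reels at (215,165). Handle top is at z 75–76 mm and the rod top at about 68–69 mm, both as at the start. Tray still tipped, robot clear. Handing in.

```bash
python3 -c "
from cell import *
print(hand_in())"
```

```text
the job is handed in; nothing more can be done
None
```

The tray is fully tipped and the empty spindle was threaded through all three reels. They were lifted out together, and the loaded spindle is back in both forks the same way round; I handed the job in at about 28 s of the 72 s allowed, and no verdict came back.

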